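# Thread a cell frame onto its alignment post and hold a square in the corner

## Robot

A 6-joint arm with a two-finger parallel gripper is mounted at the origin on the work surface. World frame = base frame: x ahead of the robot, y to its left, z up, the work surface at z = 0. Lengths are in m, angles in rad, forces in N, time in s.
With the tool pointing down it reaches from about 0.425 to 0.95 m from the base axis. Payload 3.5 kg.
Tool frame: the origin (TCP) lies between the finger pads; the fingertips stand 11 mm ahead of it and the grasp point (between the pads) lies 8 mm behind it (ctrl.tcp_to_tips is the distance from the TCP to the fingertips, in m); z points along the fingers, y is the direction in which the jaws open and shut (so a half turn about z gives the same grasp; the last joint's range is limited). The gripper opens to 85 mm and grips with 20 to 120 N. Pads are 22 mm wide; open, the fingers measure 114 mm over their backs; the gripper's body (76 mm by 85 mm) begins 54 mm behind the grasp point. The pads swing forward as they close: fully open they stand 13 mm farther back than shut.
Start: joints at [1.048, 0.286, 1.577, -0, 1.279, -0.15], TCP at [0.246, 0.629, 0.242] pointing down, gripper open.
Joint ranges: [-2.77, 2.77], [-0.9, 2.22], [0.21, 2.48], [-1.53, 4.67], [0.24, 2.81], [-2.84, 2.84]. Speed limits (rad/s): [2.79, 2.79, 3.14, 3.14, 3.14, 3.14].

## Interface

Orientations are given as a unit quaternion [x, y, z, w].
In Python, from plant import monitor, vision, workorder, ctrl gives the robot as it stands.
- The arm moves only by the tool jog_arm, never from a script. Its argument "series" is a list of rows, each a list of 4 numbers: the shift along the tool's x, y, z in m, then the turn about the tool's z in rad. In form: [[tx, ty, tz, spin], ...]. A call has exactly 8 rows; each row shifts and turns the pose as measured when the row begins, along the tool's axes as they then stand; what a row does not reach is not made up. A row lasts 1/12 s, in which the tool goes at most 41.7 mm and 7.16 degrees, less where a joint would pass 70% of its speed; a pose out of reach is approached as far as the arm can. A call is refused whole if a number of a shift passes 0.0417 or a number of a turn 0.125, either way. A call with a gripper value outside its range is refused whole. "grip" is the finger opening in m, from 0 to 0.0854, set as the call begins (left out, the last holds). The fingers move at their own pace and stop on an object; "grip_force" is the grip in N (left out, the last holds). Time passes only in rows, so rows that do not move let the fingers close, or fill a call up. It gives the time, the measured TCP pose, the force and the opening at its end, in the units of the state.
- monitor.get_state(): the state, without advancing time (a new reading comes with each control period).
- vision.read_camera(name): name is "scene" or "top"; returns the picture (420x560x3 uint8, red, green, blue); there is no depth.
- vision.get_calibration(name): a dict with "vfov" (degrees; the focal length in pixels is half the picture's height over the tangent of half this angle, whatever the lens; pixels are square), "cx", "cy" (the principal point, pixels), "D" ([k1, k2, p1, p2, k3] as OpenCV has them; the pictures are not rectified), "R" (3x3) and "t" (3): a world point X has camera coordinates R X + t. Camera axes: x right, y down, z forward; pixel columns grow to the right and rows downward; lengths in m; the calibration is good to about 2 mm. A picture is of the moment at which its call begins. get_calibration takes no time and is no camera call.
- workorder.sign_off(): hands the job in, once; it reports no verdict.
The state is a dict: "time": time; "qpos": joint angles; "dq": joint speeds; "joint_efforts": joint torques, N m; "eef_pos": TCP position; "tcp_rot": TCP orientation; "contact_force": force on the tool from outside, world axes, zero at the start; "wrist_torque": the same for the moment, N m; "opening": opening from 0.0 (shut) to 1.0 (fully open).
Only numpy, scipy, OpenCV 4.12 (cv2) and the standard library are available. Lean on these libraries where they do the work, as an engineer would, in place of code of your own. Each camera call takes 0.05 s, during which the arm holds its last target.

## Task

Build up the flow cell on the bench: thread the white cell frame onto the dark steel alignment post so that it lies fully down on the grey metal end plate, its long part covering the plate. Then pick up the blue square, stand it on the frame and press it into the corner between frame and post, until its underside is flush on the frame and its upright edge is flush against the flat face of the post that looks along the long part of the frame, about its middle. Finish while still gripping the square and pressing it firmly into that corner, both down on the frame and against the post (do not let go), and leave the vial, the nut and the steel disc where they are.

Things in the scene. Friction and masses are not known exactly. Their poses are not given: they have to be found in the camera images.
- fixture: Fixed grey metal end plate, 130 (x) x 50 (y) x 20 mm high, lying on the bench (bolted down, rigid: a press of 5 to 15 N is enough), with an upright rectangular dark steel post, 24 (x) x 34 (y) mm, rising 66 mm above the plate (top 86 mm above the bench). Origin: centre of the plate's underside. x runs along the plate, away from the post end; the post's centre is at x = -40 mm; z up.
- post_foot (a point): Foot of the post: on the post's axis at the level of the plate's top (20 mm above the bench). Axes as the fixture's.
- post_face (a point): The corner the square goes into: on the middle of the post's flat face that looks along +x, 12 mm from the post's axis, 20 mm above the plate's top, which is the level of the frame's top once the frame is seated. Axes as the fixture's: x points out of the face, z up.
- frame: Loose white cell frame, a rigid plastic slab 130 (x) x 66 (y) x 20 mm thick, about 0.3 kg, lying flat on the bench. One rectangular through hole, 30 (x) x 40 (y) mm, centred at x = -40 mm, so 3 mm clear of the post all round. Origin: centre of the underside. It belongs on the plate with its x along the fixture's x; it overhangs the plate by 8 mm on either long side. Small dark discs and an orange square on its top are flush.
- frame_hole (a point): Centre of the frame's hole at its underside. Axes as the frame's.
- frame_grip (a point): Point to grip the frame by, half-way up (10 mm above the underside), at x = +10 mm in the frame, near its centre of mass, across the 66 mm width (y).
- square: Loose workshop square, about 0.3 kg, standing upright on the bench: a blue stock 80 (x) x 18 (y) x 32 mm high, and at its -x end a steel blade 20 (x) x 6 (y) mm rising to 72 mm above the underside. The blade's outer edge is flush with the stock's -x end; this upright edge and the underside are the two working faces. Origin: centre of the underside; z up along the blade.
- square_heel (a point): Outer corner of the square: middle of the lower edge of its -x end, where the two working faces meet. It goes to the post_face point with the square's x along the fixture's x. Axes as the square's.
- square_grip (a point): Point to grip the square by: half-way up the stock (16 mm above the underside), at x = +8 mm in the square, across its 18 mm thickness (y).
- vial: Bystander: small closed glass jar with a red cap, 32 mm diameter, 55 mm high; origin under its centre.
- nut: Bystander: steel hexagon nut, 24 mm across, 11 mm high; origin under its centre.
- cap_disc: Bystander: round steel disc, 70 mm diameter, 19 mm high; origin under its centre.
There are look-alikes about, which are no part of the job. Several things look just like the frame: the one meant starts farthest from the robot's base.

How it is judged:
On the way:
1. the frame is threaded on the post and lies flat on the end plate, its long part over the plate (horizontal distance between frame_hole and post_foot below 0.0075 m and z of frame_hole in the frame of post_foot between -0.003 and 0.0025 m and angle between frame_hole's own z axis and vertical below 0.035 rad and x of frame_grip in the frame of post_foot above 0.03 m), for 0.2 s.
At the end, for the whole second after the job is handed in: Frame down on the plate (2.5 mm, 2 deg), post in its hole, long part over the plate. Square's outer corner within 2.5 mm of post face and frame top, 12 mm of mid-face, upright 0.04 rad, in line 0.06 rad, still, pressing post over 2 N and frame over 1.5 N, gripped by the fingers (3 N) (all of step 1 and x of square_heel in the frame of post_face between -0.003 and 0.0025 m and y of square_heel in the frame of post_face between -0.012 and 0.012 m and z of square_heel in the frame of post_face between -0.003 and 0.0025 m and angle between square_heel's own z axis and vertical below 0.04 rad and angle between the x axis of square_heel and the x axis of post_face, either way round below 0.06 rad and contact force between square and fixture above 2 N and contact force between square and frame above 1.5 N and contact force between the fingers and square above 3 N and linear speed of square below 0.01 m/s); the arm keeps its last pose, push and grip.
It fails at once if the vial is moved by more than 20 mm (distance of vial from where it was at the start of the episode above 0.02 m).
It fails at once if the nut is moved by more than 20 mm (distance of nut from where it was at the start of the episode above 0.02 m).
It fails at once if the steel disc is moved by more than 20 mm (distance of cap_disc from where it was at the start of the episode above 0.02 m).
It also fails if it takes over 64 s, if anything falls off the work surface, if the arm or the gripper's body presses on something with over 40 N, if the wrist force passes 120 N, or if a joint passes its speed limit or range.

## Working session

There is one attempt and no reset: what is moved stays moved. The work goes in short steps, Python scripts to look and compute and a tool call to move; the robot and the scene stay as the last step left them, time stands still between calls to the robot, and variables do not carry over. Pictures are saved under pics/ and viewed, and the job is handed in when it is done.

Besides the shell and the picture viewer there is one more tool, called in YAML: its name, and indented under it one key for each argument. jog_arm: Moves the arm, as the interface text tells. Its arguments: {"type":"object","properties":{"series":{"type":"array","items":{"type":"array","items":{"type":"number"}}},"grip":{"type":"number"},"grip_force":{"type":"number"}},"required":["series"]}

```bash
mkdir -p pics; ls
python3 - <<'E'
from plant import monitor, vision, workorder, ctrl
import cv2
for n in("scene","top"):
    im=vision.read_camera(n); cv2.imwrite(f"pics/{n}0.png",im[:,:,::-1]); c=vision.get_calibration(n); print(n,c)
s=monitor.get_state();print(s, ctrl.tcp_to_tips)
E
```

```text
pics
scene {'vfov': 50.91509883406312, 'cx': 284.7402035482213, 'cy': 204.88942132375595, 'D': array([-0.13243905,  0.        ,  0.        ,  0.        ,  0.        ]), 'R': array([[-0.06009009,  0.99818706, -0.00343047],
       [ 0.5467149 ,  0.03003606, -0.83677993],
       [-0.83515986, -0.05215767, -0.54752861]]), 't': array([ 0.01328409, -0.24002913,  1.44284888])}
top {'vfov': 47.624447639979095, 'cx': 285.7987954218955, 'cy': 216.941188962346, 'D': array([-0.01016765,  0.        ,  0.        ,  0.        ,  0.        ]), 'R': array([[-0.02285858, -0.99937199, -0.02707602],
       [-0.98052258,  0.02769552, -0.19444392],
       [ 0.19507169,  0.02210394, -0.98053988]]), 't': array([0.06258816, 0.5421381 , 1.06575892])}
{'time': 0.1, 'qpos': array([ 1.04801731e+00,  2.87109875e-01,  1.57798786e+00,  9.00805564e-06,
        1.27857221e+00, -1.49994113e-01]), 'dq': array([-0.00015626, -0.0027017 , -0.00178072, -0.00011718,  0.00132378,
        0.00052772]), 'joint_efforts': array([ 1.07999404e-03, -4.07292509e+01, -2.93701118e+01, -1.31912875e-04,
        3.41756735e-03, -7.28895770e-06]), 'eef_pos': array([0.24553355, 0.62817397, 0.24108673]), 'tcp_rot': array([ 1.85316224e-01,  9.82678390e-01, -9.79008904e-04, -3.46904109e-04]), 'contact_force': array([-0.34543587, -0.26310268,  0.62107117]), 'wrist_torque': array([-0.04780211,  0.04448935,  0.01133888]), 'opening': 1.0042983996272925} 0.011
```

View pics/scene0.png

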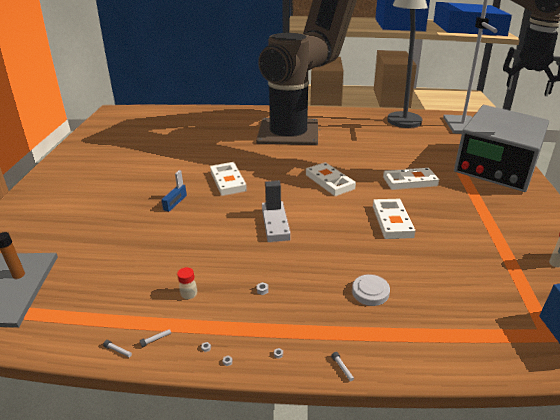

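View pics/top0.png

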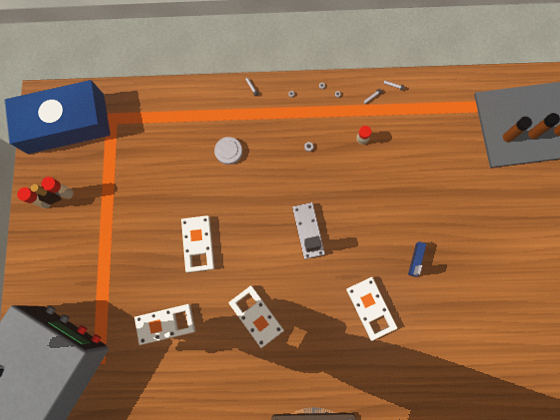

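```bash
cat > h.py <<'E'
from plant import monitor, vision, workorder, ctrl
import cv2, numpy as np
from scipy.spatial.transform import Rotation as Rot
def K(c):
    f=210/np.tan(np.radians(c["vfov"])/2); return np.array([[f,0,c["cx"]],[0,f,c["cy"]],[0,0,1]])
def ray(n,uv):
    c=vision.get_calibration(n); p=cv2.undistortPoints(np.array(uv,float).reshape(-1,1,2),K(c),c["D"]).reshape(-1,2)
    d=np.c_[p,np.ones(len(p))]@c["R"]; return -c["R"].T@c["t"],d
def onz(n,uv,z):
    o,d=ray(n,uv); return o+d*((z-o[2])/d[:,2])[:,None]
def proj(n,X):
    c=vision.get_calibration(n); return cv2.projectPoints(np.array(X,float).reshape(-1,3),cv2.Rodrigues(c["R"])[0],c["t"],K(c),c["D"])[0].reshape(-1,2)
def snap(n,f,box=None,s=1):
    im=vision.read_camera(n)[:,:,::-1].copy(); np.save("last_%s.npy"%n,im)
    o=im
    if box: o=im[box[1]:box[3],box[0]:box[2]]
    cv2.imwrite("pics/"+f,cv2.resize(o,None,fx=s,fy=s,interpolation=cv2.INTER_CUBIC)); return im
def tcp():
    s=monitor.get_state(); return s,s["eef_pos"],Rot.from_quat(s["tcp_rot"]).as_matrix()
E
python3 - <<'E'
from h import *
im=cv2.imread("pics/top0.png"); np.save("last_top.npy",im)
for n,p in dict(A=(197,243),B=(164,324),C=(256,316),D=(372,308)).items():
    X=onz("top",[p],.02)[0]; print(n,X.round(3),np.hypot(*X[:2]).round(3))
hsv=cv2.cvtColor(im,cv2.COLOR_BGR2HSV)
m=((hsv[...,1]<60)&(hsv[...,2]>190)).astype(np.uint8)
cs,_=cv2.findContours(m,cv2.RETR_EXTERNAL,cv2.CHAIN_APPROX_NONE)
for c in cs:
    if cv2.contourArea(c)>300:
        W=onz("top",c.reshape(-1,2).astype(float),.02)[:,:2]
        print(cv2.boundingRect(c),[np.round(v,4) for v in cv2.minAreaRect((W*1000).astype(np.float32))])
a=im[200:290,160:360]; cv2.imwrite("pics/cA.png",cv2.resize(a,None,fx=4,fy=4,interpolation=cv2.INTER_CUBIC))
a=im[225:290,390:450]; cv2.imwrite("pics/cS.png",cv2.resize(a,None,fx=8,fy=8,interpolation=cv2.INTER_CUBIC))
b=cv2.imread("pics/scene0.png")[160:250,150:300]; cv2.imwrite("pics/cB.png",cv2.resize(b,None,fx=5,fy=5,interpolation=cv2.INTER_CUBIC))
E
```

```text
A [0.492 0.265 0.02 ] 0.559
B [0.303 0.34  0.02 ] 0.456
C [0.317 0.124 0.02 ] 0.34
D [ 0.329 -0.146  0.02 ] 0.36
(134, 304, 58, 25) [array([311.5524, 343.4782]), array([ 49.0865, 130.6528]), np.float64(11.7854)]
(346, 277, 51, 64) [array([ 328.4742, -144.0936]), array([130.8756,  67.5881]), np.float64(23.4081)]
(181, 216, 32, 56) [array([492.3134, 266.2078]), array([130.4868,  66.669 ]), np.float64(5.7357)]
(293, 206, 27, 52) [array([518.2903,  -2.0521]), array([128.1184,  48.2925]), np.float64(11.1205)]
(215, 138, 26, 24) [array([726.8937, 191.768 ]), array([63.4593, 60.5029]), np.float64(88.1712)]
(38, 100, 24, 23) [array([846.7014, 653.2015]), array([61.541 , 60.6951]), np.float64(87.9231)]
```

View pics/cA.png

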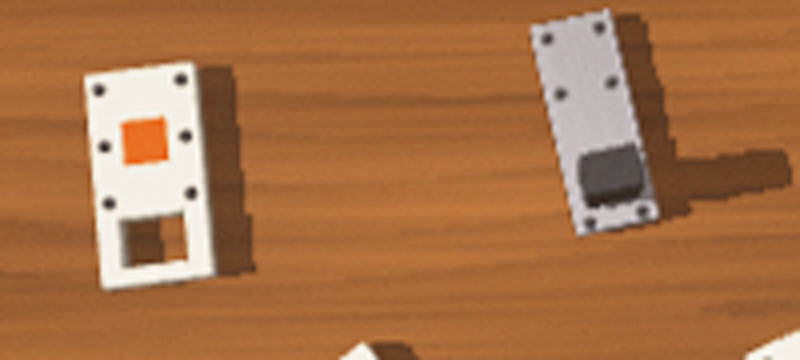

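View pics/cS.png

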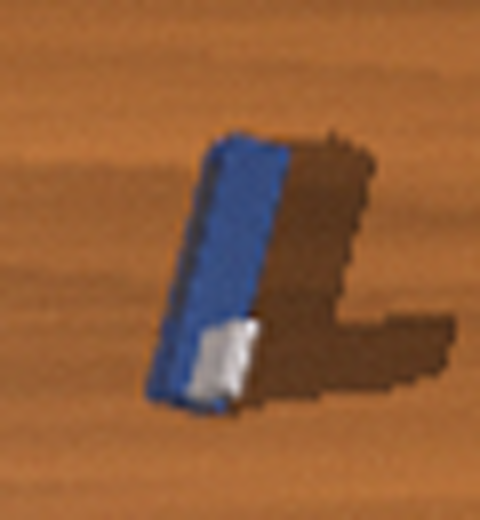

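View pics/cB.png

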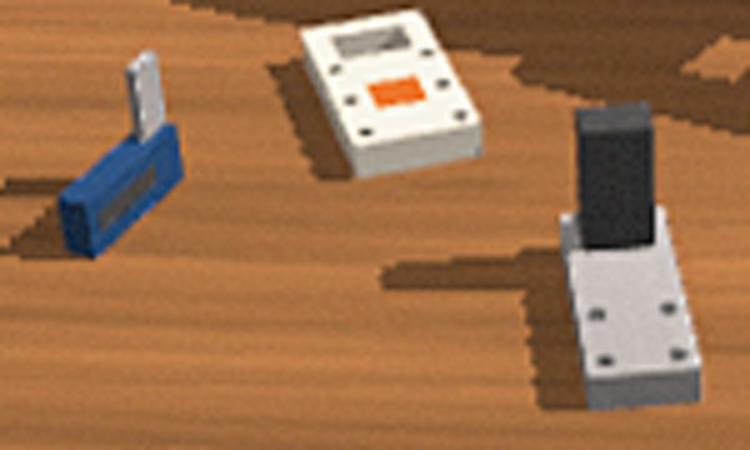

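Run:
```python
from h import *
top=cv2.imread("pics/top0.png"); sc=cv2.imread("pics/scene0.png")
def P(x,y,yaw):
    c,s=np.cos(np.radians(yaw)),np.sin(np.radians(yaw)); return lambda p:np.array([[x+c*a-s*b,y+s*a+c*b,z] for a,b,z in p])
def rect(cx,w,h,z): return [(cx+sx*w/2,sy*h/2,z) for sx,sy in((1,1),(1,-1),(-1,-1),(-1,1))]
F=P(.4923,.2662,5.74); X=P(.5183,-.0021,11.12)
polys=[F(rect(0,.13,.066,.02)),F(rect(-.04,.03,.04,.02)),X(rect(0,.13,.05,.02)),X(rect(-.04,.024,.034,.086)),X(rect(-.04,.024,.034,.02))]
for n,im,box,s in(("top",top,(160,200,360,290),4),("scene",sc,(250,160,450,250),4)):
    o=cv2.resize(im[box[1]:box[3],box[0]:box[2]],None,fx=s,fy=s,interpolation=cv2.INTER_CUBIC)
    for p in polys:
        q=(proj(n,p)-[box[0],box[1]]+.5)*s
        cv2.polylines(o,[q.round().astype(int)],True,(0,0,255),1)
    cv2.imwrite(f"pics/ov_{n}.png",o)
# blue
hsv=cv2.cvtColor(top,cv2.COLOR_BGR2HSV)
m=((hsv[...,0]>95)&(hsv[...,0]<125)&(hsv[...,1]>130)).astype(np.uint8); m[:225]=0;m[290:]=0;m[:,:390]=0;m[:,450:]=0
q=np.argwhere(m)[:,::-1].astype(float)
for z in(.032,):
  W=onz("top",q,z)[:,:2]; print([np.round(v,1) for v in cv2.minAreaRect((W*1000).astype(np.float32))])
c=vision.get_calibration("top");print(-c["R"].T@c["t"])
for z in (.072,): print(onz("top",[(390+232/8,225+325/8),(390+218/8,225+390/8)],z))
```

```text
[array([ 440.9, -257.1]), array([19.4, 77.1]), np.float64(71.4)]
[0.32510993 0.02397659 1.15212922]
[[ 0.41968416 -0.24931944  0.072     ]
 [ 0.40157201 -0.24401871  0.072     ]]
```

View pics/ov_top.png

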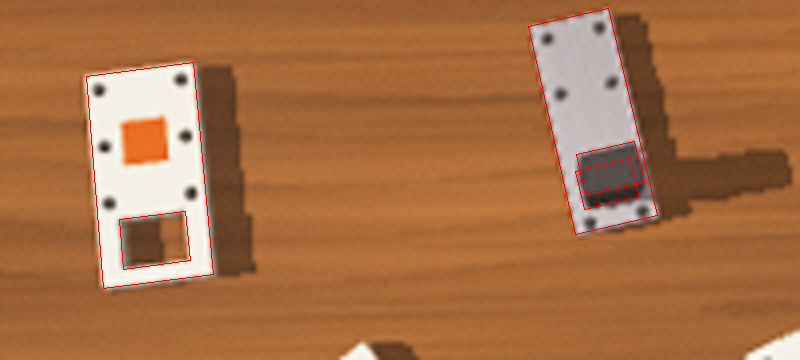

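View pics/ov_scene.png

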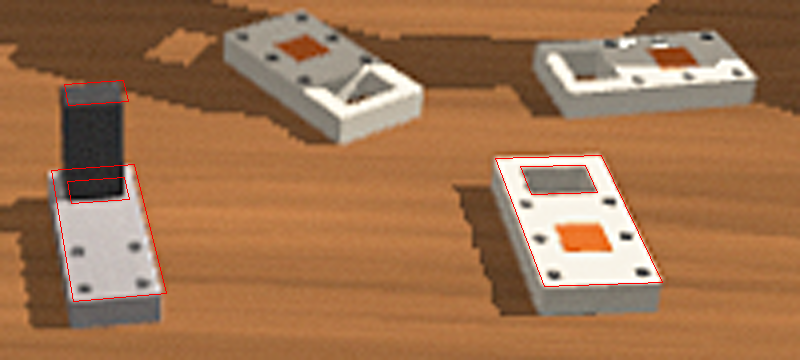

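```bash
cat >> h.py <<'E'
def ang(R): return np.degrees(np.arctan2(R[1,1],R[0,1]))
def to(p,yaw=None,n=8):
    "print the remaining move in tool axes: total spin, and per-row shift if first turned / without turning"
    s,e,R=tcp(); d=np.array(p)-e
    a=ang(R); dy=0 if yaw is None else (yaw-a+90)%180-90
    print("t",round(s["time"],2),"tcp",e.round(4),"yaw",a.round(2),"tilt",np.degrees(np.arccos(-R[2,2])).round(2),"F",s["contact_force"].round(1),"T",s["wrist_torque"].round(2),"open",round(s["opening"],3),"q6",s["qpos"][5].round(2))
    print("world d",d.round(4),"tool d",(R.T@d).round(4),"spin",(-np.radians(dy)).round(4))
    th=np.radians(-dy)
    Rn=R@Rot.from_euler('z',th).as_matrix(); print("tool d after spin",(Rn.T@d).round(4), "/n",(Rn.T@d/n).round(4))
E
python3 -c "
from h import *
to((.5082,.2678,.15),95.74,10)"
```

```text
t 0.1 tcp [0.2455 0.6282 0.2411] yaw 68.64 tilt 0.12 F [-0.3 -0.3  0.6] T [-0.05  0.04  0.01] open 1.004 q6 -0.15
world d [ 0.2627 -0.3604 -0.0911] tool d [-0.3759 -0.2398  0.0915] spin -0.473
tool d after spin [-0.2254 -0.3847  0.0915] /n [-0.0225 -0.0385  0.0091]
```

jog_arm:
  series:
    - [0,0,0,-0.118]
    - [0,0,0,-0.118]
    - [0,0,0,-0.118]
    - [0,0,0,-0.118]
    - [-0.019,-0.033,0,0]
    - [-0.019,-0.033,0,0]
    - [-0.019,-0.033,0,0]
    - [-0.019,-0.033,0,0]
  grip: 0.076
  grip_force: 60

```text
time: 0.77
eef_pos: [0.3331, 0.5056, 0.2342]
tcp_rot: [-0.068, 0.998, -0.004, -0.004]
contact_force: [0.6, 0.0, -0.5]
opening: 0.889
```

```bash
python3 -c "
from h import *
to((.5082,.2678,.15),95.74,8)"
```

```text
t 0.77 tcp [0.3331 0.5056 0.2342] yaw 97.79 tilt 0.69 F [ 0.6  0.  -0.5] T [ 0.01 -0.03  0.  ] open 0.889 q6 -0.89
world d [ 0.1751 -0.2378 -0.0842] tool d [-0.142  -0.2587  0.0847] spin 0.0358
tool d after spin [-0.1512 -0.2535  0.0847] /n [-0.0189 -0.0317  0.0106]
```

jog_arm:
  series:
    - [-0.019,-0.033,0.008,0.03]
    - [-0.019,-0.033,0.008,0]
    - [-0.019,-0.033,0.008,0]
    - [-0.019,-0.033,0.008,0]
    - [-0.019,-0.033,0.008,0]
    - [-0.019,-0.033,0.008,0]
    - [-0.019,-0.033,0.008,0]
    - [-0.015,-0.025,0.008,0]

```text
time: 1.43
eef_pos: [0.5131, 0.2533, 0.1675]
tcp_rot: [-0.053, 0.999, -0.004, -0.004]
contact_force: [0.3, 0.6, 0.1]
opening: 0.893
```

```bash
python3 -c "
from h import *
to((.5082,.2678,.06),95.74,6)"
```

```text
t 1.43 tcp [0.5131 0.2533 0.1675] yaw 96.08 tilt 0.65 F [0.3 0.6 0.1] T [ 0.04 -0.01 -0.03] open 0.893 q6 -1.39
world d [-0.0049  0.0145 -0.1075] tool d [0.0023 0.0157 0.1074] spin 0.006
tool d after spin [0.0024 0.0157 0.1074] /n [0.0004 0.0026 0.0179]
```

jog_arm:
  series:
    - [0,0.005,0.02,0]
    - [0,0.005,0.02,0.006]
    - [0,0.005,0.02,0]
    - [0,0,0.02,0]
    - [0,0,0.015,0]
    - [0,0,0.01,0]
    - [0,0,0,0]
    - [0,0,0,0]

```text
time: 2.1
eef_pos: [0.5134, 0.2583, 0.0537]
tcp_rot: [-0.043, 0.999, -0.005, -0.007]
contact_force: [-0.1, -0.4, 0.7]
opening: 0.893
```

```bash
python3 -c "
from h import *
to((.5082,.2678,.015),95.74,6)
snap('scene','s1.png',(300,120,500,270),4);snap('top','t1.png',(130,180,280,300),5)"
```

```text
t 2.1 tcp [0.5134 0.2583 0.0537] yaw 94.95 tilt 0.99 F [-0.1 -0.4  0.7] T [-0.01 -0.06  0.  ] open 0.893 q6 -1.36
world d [-0.0052  0.0095 -0.0387] tool d [0.0039 0.0103 0.0386] spin -0.0139
tool d after spin [0.0037 0.0103 0.0386] /n [0.0006 0.0017 0.0064]
```

View pics/s1.png

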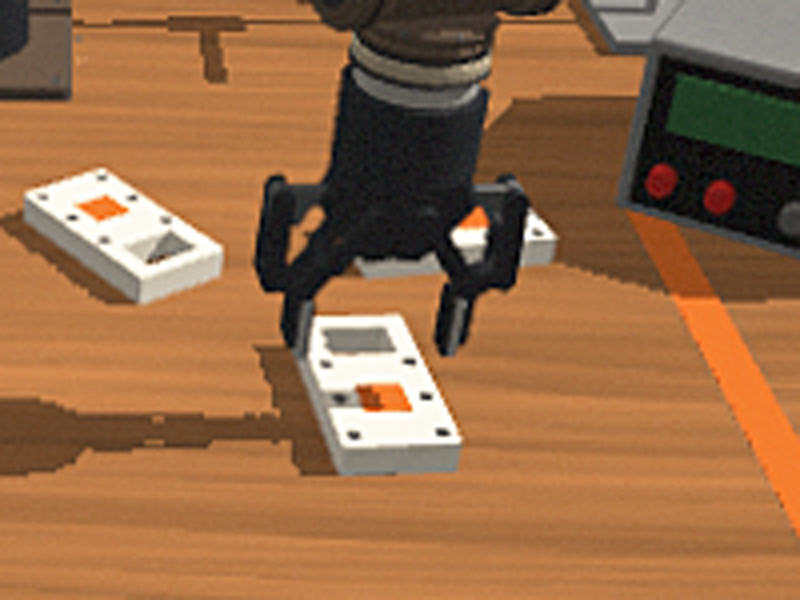

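```bash
cat >> h.py <<'E'
_to=to
def to(*a,**k):
    s,e,R=tcp(); print("tool z axis xy (deg)",np.degrees(R[:2,2]).round(2)); _to(*a,**k)
E
python3 -c "
from h import *
to((.5082,.2678,.04),95.74,6)"
```

```text
tool z axis xy (deg) [-0.67 -0.62]
t 2.2 tcp [0.5138 0.2585 0.0545] yaw 94.95 tilt 0.92 F [ 0.8  0.3 -0.1] T [ 0.   -0.03  0.02] open 0.897 q6 -1.36
world d [-0.0056  0.0093 -0.0145] tool d [0.0046 0.0099 0.0145] spin -0.0138
tool d after spin [0.0045 0.01   0.0145] /n [0.0007 0.0017 0.0024]
```

jog_arm:
  series:
    - [0.001,0.003,0.003,-0.006]
    - [0.001,0.003,0.003,-0.006]
    - [0.001,0.003,0.003,0]
    - [0.001,0.002,0,0]
    - [0,0,0,0]
    - [0,0,0,0]
    - [0,0,0,0]
    - [0,0,0,0]

```text
time: 2.87
eef_pos: [0.5113, 0.2719, 0.0498]
tcp_rot: [-0.05, 0.999, -0.004, -0.001]
contact_force: [0.6, -0.4, 0.7]
opening: 0.89
```

```bash
python3 -c "
from h import *
to((.5082,.2678,.015),95.74,6)"
```

```text
tool z axis xy (deg) [-0.14 -0.45]
t 2.87 tcp [0.5113 0.2719 0.0498] yaw 95.78 tilt 0.48 F [ 0.6 -0.4  0.7] T [ 0.06  0.01 -0.01] open 0.89 q6 -1.35
world d [-0.0031 -0.0041 -0.0348] tool d [ 0.0033 -0.0035  0.0348] spin 0.0007
tool d after spin [ 0.0033 -0.0035  0.0348] /n [ 0.0006 -0.0006  0.0058]
```

jog_arm:
  series:
    - [0.001,-0.001,0.003,0]
    - [0.001,-0.001,0.003,0]
    - [0,-0.001,0.003,0]
    - [0,0,0.003,0]
    - [0,0,0.003,0]
    - [0,0,0,0]
    - [0,0,0,0]
    - [0,0,0,0]

```text
time: 3.53
eef_pos: [0.5091, 0.2676, 0.0325]
tcp_rot: [-0.05, 0.999, -0.004, -0.002]
contact_force: [0.8, 0.6, 0.5]
opening: 0.89
```

```bash
python3 -c "
from h import *
to((.5082,.2678,.01),95.74,6)
snap('scene','s2.png',(350,140,450,240),6);snap('top','t2.png',(130,180,280,300),5)"
```

```text
tool z axis xy (deg) [-0.22 -0.48]
t 3.53 tcp [0.5091 0.2676 0.0325] yaw 95.73 tilt 0.53 F [0.8 0.6 0.5] T [0.05 0.02 0.03] open 0.89 q6 -1.35
world d [-0.0009  0.0002 -0.0225] tool d [0.0007 0.0005 0.0225] spin -0.0001
tool d after spin [0.0007 0.0005 0.0225] /n [0.0001 0.0001 0.0038]
```

View pics/s2.png

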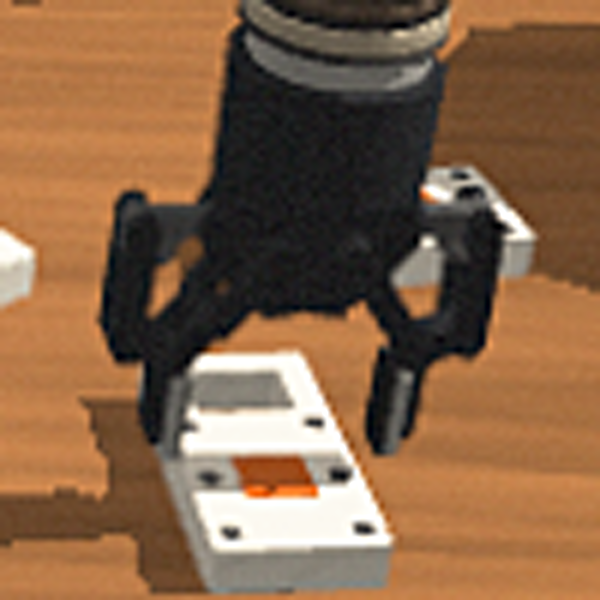

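View pics/t2.png

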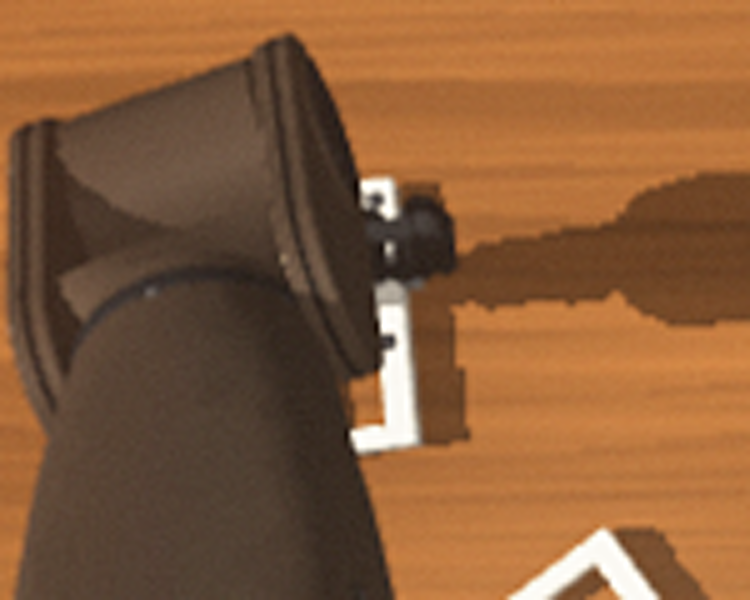

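jog_arm:
  series:
    - [0,-0.001,0.003,0]
    - [0,-0.0005,0.003,0]
    - [0,0,0.003,0]
    - [0,0,0.003,0]
    - [0,0,0,0]
    - [0,0,0,0]
    - [0,0,0,0]
    - [0,0,0,0]
  grip: 0.08

```text
time: 4.3
eef_pos: [0.5096, 0.266, 0.0197]
tcp_rot: [-0.05, 0.999, -0.004, -0.002]
contact_force: [-0.9, -0.1, -0.1]
opening: 0.934
```

```bash
python3 -c "
from h import *
to((.5082,.2665,.008),95.74,6)
snap('scene','s3.png',(350,140,450,240),6)"
```

```text
tool z axis xy (deg) [-0.16 -0.46]
t 4.3 tcp [0.5096 0.266  0.0197] yaw 95.74 tilt 0.49 F [-0.9 -0.1 -0.1] T [-0.01 -0.06 -0.05] open 0.934 q6 -1.36
world d [-0.0014  0.0005 -0.0117] tool d [0.0013 0.0007 0.0117] spin -0.0
tool d after spin [0.0013 0.0007 0.0117] /n [0.0002 0.0001 0.002 ]
```

View pics/s3.png

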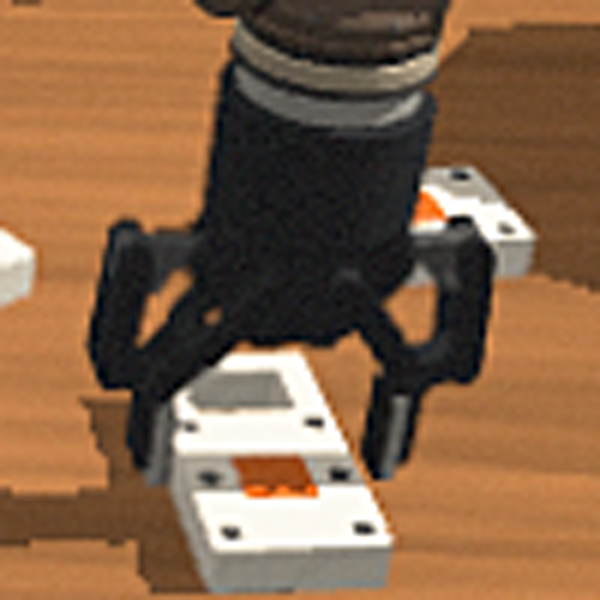

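jog_arm:
  series:
    - [0,0,0.003,0]
    - [0.001,0,0.003,0]
    - [0,0,0.003,0]
    - [0,0,0.002,0]
    - [0,0,0,0]
    - [0,0,0,0]
    - [0,0,0,0]
    - [0,0,0,0]

```text
time: 5.02
eef_pos: [0.5085, 0.2658, 0.0075]
tcp_rot: [-0.05, 0.999, -0.004, -0.002]
contact_force: [-0.6, -0.3, 0.7]
opening: 0.939
```

```bash
python3 -c "
from h import *
to((.5082,.2665,.006),95.74,6)
snap('scene','s4.png',(350,140,450,240),6)"
```

```text
tool z axis xy (deg) [-0.16 -0.46]
t 5.02 tcp [0.5085 0.2658 0.0075] yaw 95.74 tilt 0.49 F [-0.6 -0.3  0.7] T [-0.02  0.    0.  ] open 0.939 q6 -1.36
world d [-0.0003  0.0007 -0.0015] tool d [0.0002 0.0007 0.0015] spin 0.0
tool d after spin [0.0002 0.0007 0.0015] /n [0.     0.0001 0.0003]
```

View pics/s4.png

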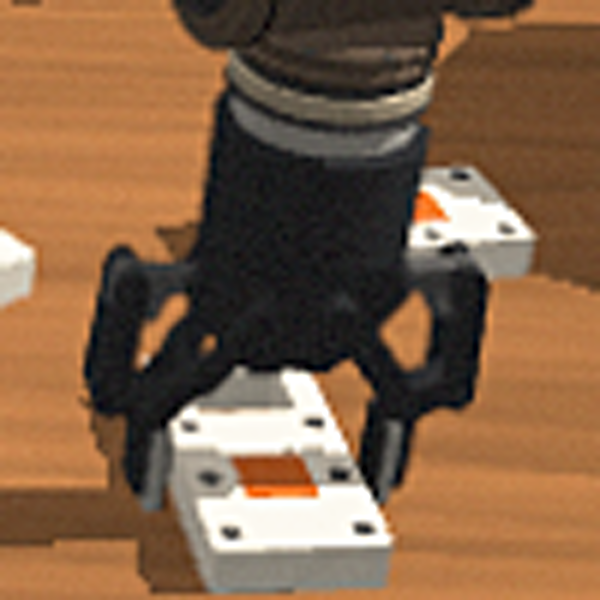

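jog_arm:
  series:
    - [0,0,0,0]
    - [0,0,0,0]
    - [0,0,0,0]
    - [0,0,0,0]
    - [0,0,0,0]
    - [0,0,0,0]
    - [0,0,0,0]
    - [0,0,0,0]
  grip: 0.05
  grip_force: 70

```text
time: 5.73
eef_pos: [0.5091, 0.2663, 0.0085]
tcp_rot: [-0.05, 0.999, -0.003, -0.001]
contact_force: [-0.1, 0.3, -0.3]
opening: 0.758
```

```bash
python3 -c "
from h import *
to((.5082,.2665,.13),None,6)"
```

```text
tool z axis xy (deg) [-0.07 -0.4 ]
t 5.73 tcp [0.5091 0.2663 0.0085] yaw 95.73 tilt 0.41 F [-0.1  0.3 -0.3] T [ 0.02  0.03 -0.  ] open 0.758 q6 -1.36
world d [-0.0009  0.0002  0.1215] tool d [ 0.0011 -0.0006 -0.1215] spin -0.0
tool d after spin [ 0.0011 -0.0006 -0.1215] /n [ 0.0002 -0.0001 -0.0202]
```

jog_arm:
  series:
    - [0,0,-0.005,0]
    - [0,0,-0.01,0]
    - [0,0,-0.02,0]
    - [0,0,-0.03,0]
    - [0,0,-0.03,0]
    - [0,0,-0.02,0]
    - [0,0,-0.01,0]
    - [0,0,0,0]

```text
time: 6.4
eef_pos: [0.5053, 0.2658, 0.1375]
tcp_rot: [-0.05, 0.999, -0.005, -0.006]
contact_force: [0.0, 0.9, -2.0]
opening: 0.753
```

```bash
python3 -c "
from h import *
to((.5347,.0011,.13),101.12,8)
snap('scene','s5.png',(340,120,480,240),5)"
```

```text
tool z axis xy (deg) [-0.65 -0.62]
t 6.4 tcp [0.5053 0.2658 0.1375] yaw 95.74 tilt 0.9 F [ 0.   0.9 -2. ] T [ 0.04 -0.07  0.01] open 0.753 q6 -1.36
world d [ 0.0294 -0.2647 -0.0075] tool d [-0.0029 -0.2662  0.01  ] spin -0.0939
tool d after spin [ 0.022  -0.2653  0.01  ] /n [ 0.0028 -0.0332  0.0013]
```

View pics/s5.png

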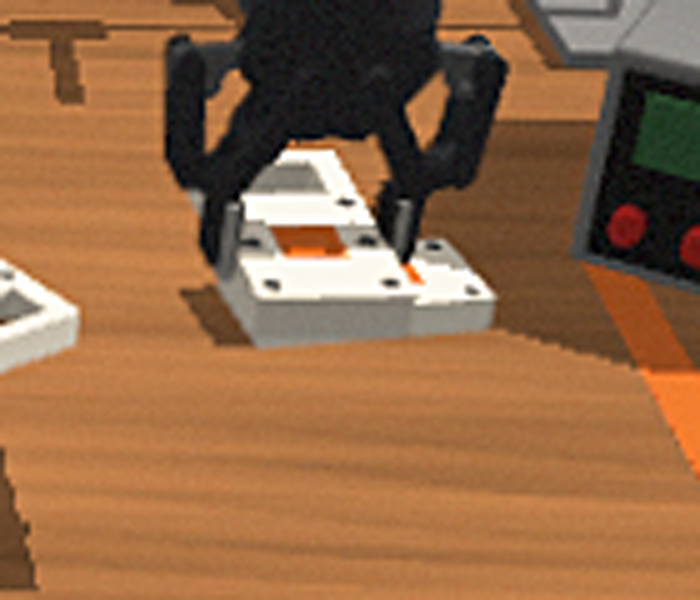

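jog_arm:
  series:
    - [0,-0.02,0,-0.047]
    - [0,-0.034,0.002,-0.047]
    - [0.003,-0.036,0.002,0]
    - [0.003,-0.036,0.002,0]
    - [0.003,-0.036,0.002,0]
    - [0.003,-0.036,0,0]
    - [0.003,-0.03,0,0]
    - [0.003,-0.02,0,0]

```text
time: 7.12
eef_pos: [0.5248, 0.0131, 0.1165]
tcp_rot: [-0.105, 0.994, -0.003, -0.017]
contact_force: [0.5, 0.2, -1.3]
opening: 0.75
```

```bash
python3 -c "
from h import *
to((.5347,.0011,.115),101.12,8)"
```

```text
tool z axis xy (deg) [-1.9  -0.54]
t 7.12 tcp [0.5248 0.0131 0.1165] yaw 102.02 tilt 1.98 F [ 0.5  0.2 -1.3] T [ 0.02 -0.13 -0.02] open 0.75 q6 -1.93
world d [ 0.0099 -0.012  -0.0015] tool d [-0.0073 -0.0138  0.0013] spin 0.0156
tool d after spin [-0.0075 -0.0137  0.0013] /n [-0.0009 -0.0017  0.0002]
```

jog_arm:
  series:
    - [-0.002,-0.004,-0.002,0.005]
    - [-0.002,-0.003,-0.001,0.005]
    - [-0.002,-0.002,-0.001,0]
    - [-0.001,-0.001,0,0]
    - [0,0,0,0]
    - [0,0,0,0]
    - [0,0,0,0]
    - [0,0,0,0]

```text
time: 7.78
eef_pos: [0.53, 0.005, 0.1131]
tcp_rot: [-0.098, 0.995, -0.001, -0.023]
contact_force: [0.3, -0.3, -2.2]
opening: 0.751
```

```bash
python3 -c "
from h import *
to((.5347,.0011,.115),101.12,8)
snap('scene','s6.png',(220,120,340,240),5);snap('top','t6.png',(240,170,390,290),5)"
```

```text
tool z axis xy (deg) [-2.66 -0.36]
t 7.78 tcp [0.53   0.005  0.1131] yaw 101.29 tilt 2.68 F [ 0.3 -0.3 -2.2] T [ 0.03 -0.04 -0.01] open 0.751 q6 -1.93
world d [ 0.0047 -0.0039  0.0019] tool d [-0.0037 -0.0047 -0.0021] spin 0.003
tool d after spin [-0.0037 -0.0047 -0.0021] /n [-0.0005 -0.0006 -0.0003]
```

View pics/s6.png

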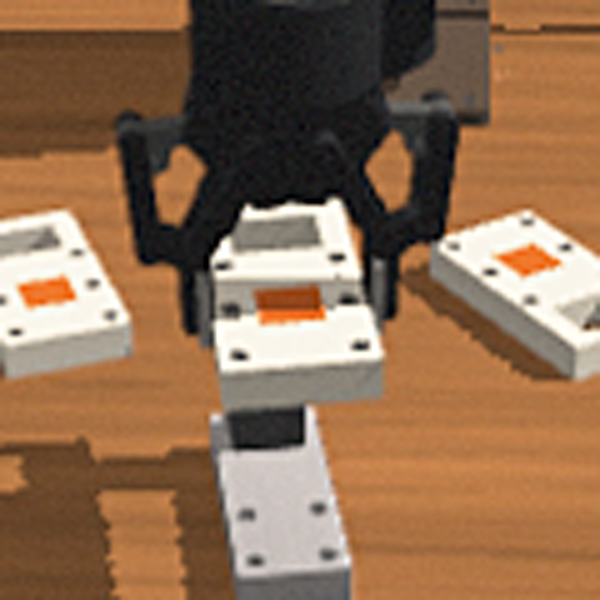

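View pics/t6.png

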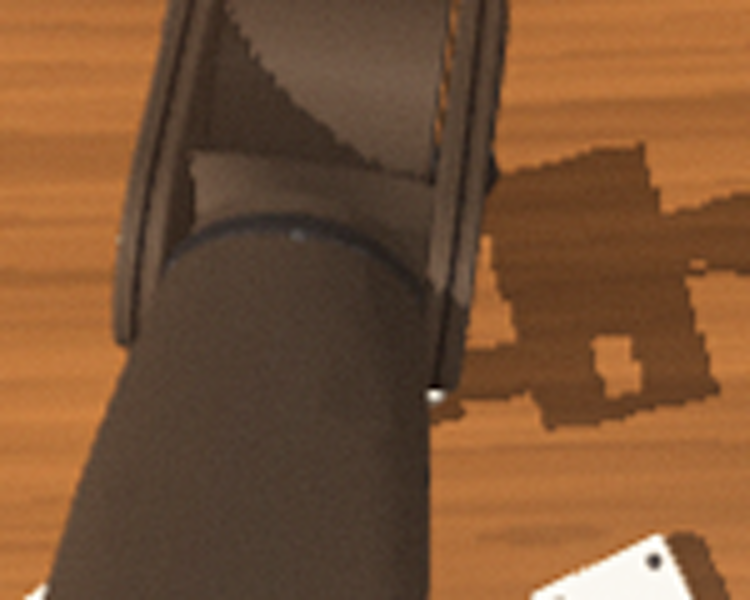

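Run:
```python
from h import *
a=onz("scene",[(263.4,195.6),(296.6,189.4)],.1224); b=onz("scene",[(267,235.4),(290,231.4)],.02)
print(a.round(4),b.round(4))
for q in(a,b):
    m=q.mean(0); d=q[1]-q[0]; print(m.round(4),np.degrees(np.arctan2(-d[0],d[1])).round(2),np.hypot(*d[:2]).round(4))
# model predicted front mids
s,e,R=tcp()
x=-R[:,0]; print("frame front-top mid by tool",(e+x*.0483-R[:,2]*.0115).round(4))
y=np.radians(11.12); print("plate front mid (top cam)",.5183+.065*np.cos(y),-.0021+.065*np.sin(y))
```

```text
[[ 0.5935 -0.0199  0.1224]
 [ 0.566   0.0455  0.1224]] [[ 0.5896 -0.0157  0.02  ]
 [ 0.5726  0.0326  0.02  ]]
[0.5798 0.0128 0.1224] 22.83 0.0709
[0.5811 0.0085 0.02  ] 19.41 0.0512
frame front-top mid by tool [0.5779 0.0143 0.1224]
plate front mid (top cam) 0.582079651088782 0.01043619188562579
```

Run:
```python
from h import *
im=np.load("last_scene.npy"); g=cv2.cvtColor(im,cv2.COLOR_BGR2GRAY)
for c in (266,272,278,284,290,294): print(c,g[176:204,c])
print()
for c in (268,272,278,284,288): print(c,g[215:245,c])
print()
for r in (185,188,191,193): print(r,list(zip(range(256,268),g[r,256:268])),g[r,290:302])
for r in (212,218,224,230): print(r,g[r,260:272],g[r,276:296])
```

```text
266 [152 156 160 166 118  45  67 129 243 252 246 246 250 234 154 134 245 252
 186 123 130 134 134 134 137 127  78  39]
272 [153 139 103  81  81  80 151 162 163 236 248 245 246 245 245 247 252 222
 139 127 132 134 133 135 139 105  51  42]
278 [157 123  82  93  91  80 134 142 213 249 248 246 246 246 247 248 247 182
 120 129 132 133 135 134 131  83  35  39]
284 [150 153 154 140 118 156 148 151 236 249 246 246 246 245 246 253 222 135
 128 128 136 130 133 136 128 129 130 128]
290 [152 162 148  75  55 238 254 246 245 245 247 254 205 145 243 251 183 123
 128 132 135 134 133 134 129 130 131 133]
294 [ 66  67  67  60  58 102 164 209 216 251 255 254 250 250 254 240 157 119
 121 128 134 132 132 132 130 131 135 131]

268 [199 201 196 199 198 198 174 112 113 178 199 196 195 201 199 200 209 209
 207 201 144  93  98 100 100  96  99 120 126 126]
272 [197 199 196 199 194 198 195 196 199 198 196 195 195 196 197 201 152 118
 181 202 134  88  96  99 100  97 103 118 127 122]
278 [199 200 199 201 200 201 197 198 196 197 194 194 197 200 197 196 201 194
 207 156  96  98 100  91  98  98 111 124 122 125]
284 
[... 1364 characters left out ...]
p.uint8(121)), (264, np.uint8(245)), (265, np.uint8(253)), (266, np.uint8(252)), (267, np.uint8(247))] [123 122 130 121 119 117 129 129 134 134 132 130]
212 [ 75  77  81 126 201 205 205 203 201 204 204 203] [203 205 202 203 204 200 201 203 215 140 134 142 147 146 148 147 148 146
 144 149]
218 [ 78  76  74  82 116 193 206 198 199 198 198 198] [199 199 201 200 198 199 205 203 202 205 184 141 130 131 131 131 134 132
 132 136]
224 [ 69  68  67  65  79 107 195 192 178 183 174 198] [194 199 197 196 197 198 197 200 203 201 204 223 152 115 121 125 129 126
 129 125]
230 [ 83  78  82  80  76  81 101 189 200 203 186 182] [193 196 196 196 196 197 196 182 113  94 107 151 197 180 129 115 122 119
 120 120]
```

Run:
```python
from h import *
for pts,z in(([(263.7,194.3),(296.1,191.5)],.1224),([(267.3,235.3),(290.2,233.0)],.02)):
    q=onz("scene",pts,z); m=q.mean(0); d=q[1]-q[0]; print(q.round(4),m.round(4),np.degrees(np.arctan2(-d[0],d[1])).round(2),np.hypot(*d[:2]).round(4))
```

```text
[[ 0.5886 -0.0198  0.1224]
 [ 0.5743  0.0448  0.1224]] [0.5814 0.0125 0.1224] 12.49 0.0661
[[ 0.5892 -0.0151  0.02  ]
 [ 0.5783  0.0333  0.02  ]] [0.5837 0.0091 0.02  ] 12.7 0.0496
```

jog_arm:
  series:
    - [-0.0015,-0.0015,0,-0.002]
    - [-0.001,-0.0015,0,0]
    - [0,-0.001,0,0]
    - [0,0,0,0]
    - [0,0,0,0]
    - [0,0,0,0]
    - [0,0,0,0]
    - [0,0,0,0]

```text
time: 8.55
eef_pos: [0.5339, 0.0011, 0.1136]
tcp_rot: [-0.1, 0.995, -0.001, -0.023]
contact_force: [-0.6, 0.2, -2.6]
opening: 0.756
```

Run:
```python
from h import *
to((.5335,.0012,.0285),101.4,8)
im=snap('scene','s7.png',(220,120,340,240),5); g=cv2.cvtColor(im,cv2.COLOR_BGR2GRAY)
for c in (268,278,288): print(c,g[185:205,c])
for r in range(184,198,3): print(r,g[r,258:270],g[r,288:302])
```

```text
tool z axis xy (deg) [-2.59 -0.38]
t 8.55 tcp [0.5339 0.0011 0.1136] yaw 101.43 tilt 2.61 F [-0.6  0.2 -2.6] T [0.02 0.01 0.02] open 0.756 q6 -1.94
world d [-0.0004  0.0001 -0.0851] tool d [-0.0035 -0.0001  0.085 ] spin 0.0004
tool d after spin [-0.0035 -0.0001  0.085 ] /n [-0.0004 -0.      0.0106]
268 [251 246 246 246 247 249 244 246 254 210 122 128 135 134 134 136 140 102
  48  42]
278 [241 250 246 245 245 245 246 253 221 135 120 129 132 133 134 139 118  64
  40  43]
288 [246 246 251 232 151 205 254 237 162 127 133 134 131 133 133 127 137 134
 133 131]
184 [ 92  88  44 146 148 142 126 231 241 236 254 229] [246 247 248 254 221 106  74  65  51 119 134 131 130 131]
187 [ 84  79  86 253 252 247 246 246 245 245 246 246] [251 253 254 253 255 206 123 126 135 132 133 131 133 133]
190 [103 109 105 205 252 254 237 215 205 236 249 247] [205 112  78 117 237 255 210 139 126 131 132 132 131 131]
193 [130 128 123 133 254 254 243 241 250 251 254 254] [162 159 143 133 121 120 127 130 129 132 133 129 133 129]
196 [124 127 125 130 129 127 121 121 125 128 128 130] [134 132 127 134 133 133 132 131 131 135 136 133 136 134]
```

View pics/s7.png

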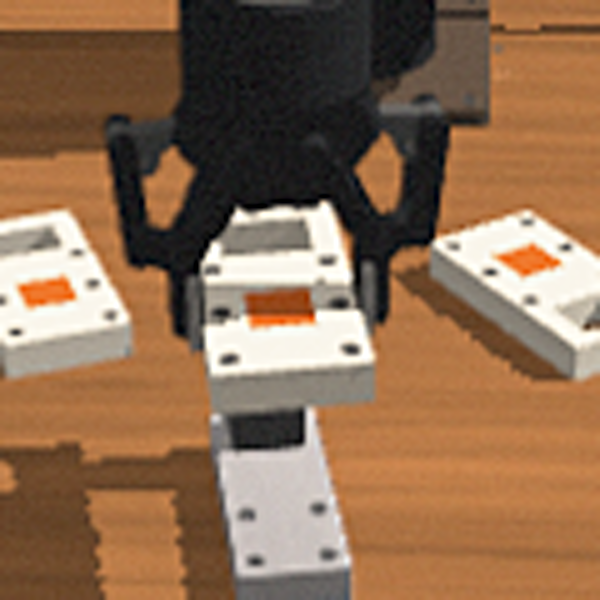

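jog_arm:
  series:
    - [-0.0002,0,0.004,0]
    - [-0.0003,0,0.006,0]
    - [-0.0003,0,0.006,0]
    - [-0.0003,0,0.006,0]
    - [-0.0003,0,0.006,0]
    - [-0.0001,0,0.002,0]
    - [0,0,0,0]
    - [0,0,0,0]

```text
time: 9.27
eef_pos: [0.533, 0.0015, 0.0788]
tcp_rot: [-0.1, 0.995, -0.001, -0.024]
contact_force: [0.2, -0.3, -2.4]
opening: 0.753
```

Run:
```python
from h import *
to((.5337,.0012,.0285),101.4,8)
im=snap('scene','s8.png',(220,120,340,240),5)
```

```text
tool z axis xy (deg) [-2.75 -0.35]
t 9.27 tcp [0.533  0.0015 0.0788] yaw 101.42 tilt 2.77 F [ 0.2 -0.3 -2.4] T [ 0.01 -0.07  0.01] open 0.753 q6 -1.94
world d [ 0.0007 -0.0003 -0.0503] tool d [-0.0031 -0.0006  0.0502] spin 0.0004
tool d after spin [-0.0031 -0.0006  0.0502] /n [-0.0004 -0.0001  0.0063]
```

View pics/s8.png

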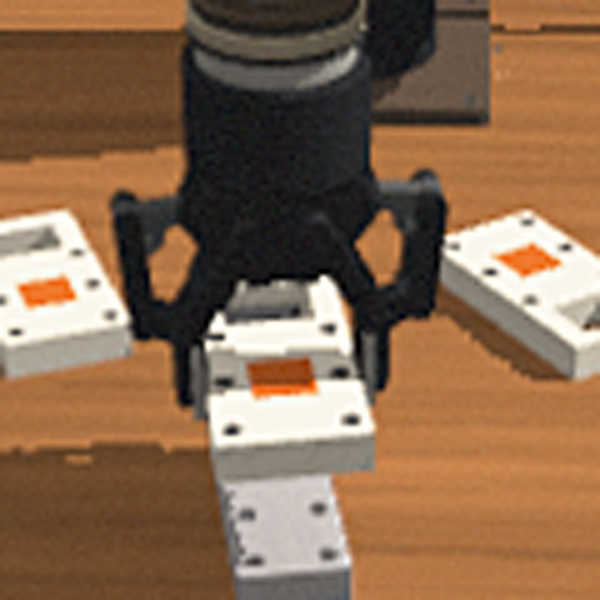

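jog_arm:
  series:
    - [-0.0003,0,0.006,0]
    - [-0.0004,0,0.007,0]
    - [-0.0005,0,0.007,0]
    - [-0.0005,0,0.007,0]
    - [-0.0005,0,0.007,0]
    - [-0.0003,0,0.005,0]
    - [0,0,0.002,0]
    - [0,0,0,0]

```text
time: 9.98
eef_pos: [0.534, 0.0016, 0.0337]
tcp_rot: [-0.1, 0.995, -0.001, -0.024]
contact_force: [-0.5, -0.7, -2.1]
opening: 0.751
```

Run:
```python
from h import *
to((.5337,.0012,.0285),101.4,8)
im=snap('scene','s9.png',(220,120,340,240),5)
```

```text
tool z axis xy (deg) [-2.68 -0.36]
t 9.98 tcp [0.534  0.0016 0.0337] yaw 101.42 tilt 2.71 F [-0.5 -0.7 -2.1] T [ 0.    0.01 -0.  ] open 0.751 q6 -1.94
world d [-0.0003 -0.0004 -0.0052] tool d [ 0.0001 -0.0004  0.0052] spin 0.0004
tool d after spin [ 0.0001 -0.0004  0.0052] /n [ 0.     -0.      0.0007]
```

View pics/s9.png

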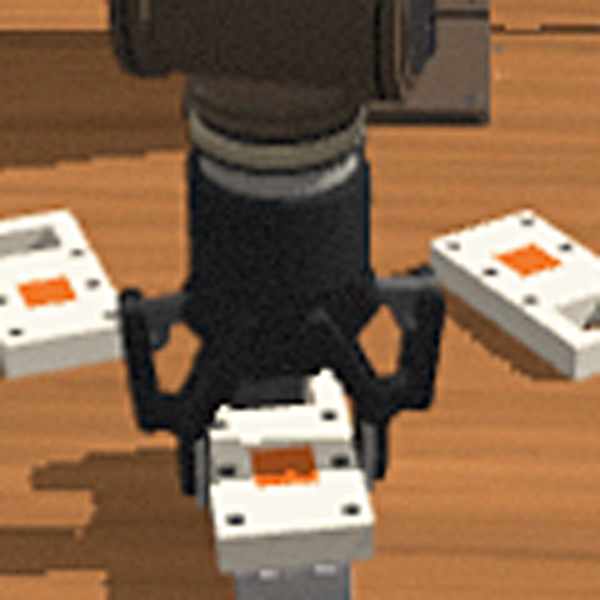

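jog_arm:
  series:
    - [0,0,0.002,0]
    - [0,0,0.002,0]
    - [0,0,0.002,0]
    - [0,0,0.002,0]
    - [0,0,0.002,0]
    - [0,0,0.002,0]
    - [0,0,0.002,0]
    - [0,0,0.002,0]

```text
time: 10.7
eef_pos: [0.5362, 0.0012, 0.0299]
tcp_rot: [-0.1, 0.995, -0.002, -0.024]
contact_force: [-7.5, 1.3, 10.4]
opening: 0.752
```

Run:
```python
from h import *
to((.5337,.0012,.0285),101.4,8)
```

```text
tool z axis xy (deg) [-2.74 -0.45]
t 10.7 tcp [0.5362 0.0012 0.0299] yaw 101.47 tilt 2.78 F [-7.5  1.3 10.4] T [-0.04  0.68 -0.08] open 0.752 q6 -1.94
world d [-0.0025  0.     -0.0014] tool d [0.0024 0.0005 0.0016] spin 0.0013
tool d after spin [0.0024 0.0005 0.0016] /n [0.0003 0.0001 0.0002]
```

jog_arm:
  series:
    - [0.001,0,-0.001,0]
    - [0.001,0,0,0]
    - [0,0,0,0]
    - [0,0,0,0]
    - [0,0,0,0]
    - [0,0,0,0]
    - [0,0,0,0]
    - [0,0,0,0]

```text
time: 11.37
eef_pos: [0.5351, 0.0006, 0.0317]
tcp_rot: [-0.1, 0.995, -0.002, -0.023]
contact_force: [0.3, 0.2, -2.4]
opening: 0.751
```

jog_arm:
  series:
    - [0,0,0,0]
    - [0,0,0,0]
    - [0,0,0,0]
    - [0,0,0,0]
    - [0,0,0,0]
    - [0,0,0,0]
    - [0,0,0,0]
    - [0,0,0,0]
  grip: 0.084

```text
time: 12.03
eef_pos: [0.5373, 0.0001, 0.0338]
tcp_rot: [-0.1, 0.995, -0.003, -0.021]
contact_force: [-0.5, 0.1, 0.5]
opening: 0.983
```

Run:
```python
from h import *
to((.5337,.0012,.0285),101.4,8)
im=snap('scene','s10.png',(220,140,340,260),5)
```

```text
tool z axis xy (deg) [-2.32 -0.53]
t 12.03 tcp [5.373e-01 1.000e-04 3.380e-02] yaw 101.48 tilt 2.38 F [-0.5  0.1  0.5] T [ 0.02 -0.1   0.  ] open 0.983 q6 -1.94
world d [-0.0036  0.0011 -0.0053] tool d [0.0031 0.0018 0.0054] spin 0.0013
tool d after spin [0.0031 0.0018 0.0054] /n [0.0004 0.0002 0.0007]
```

View pics/s10.png

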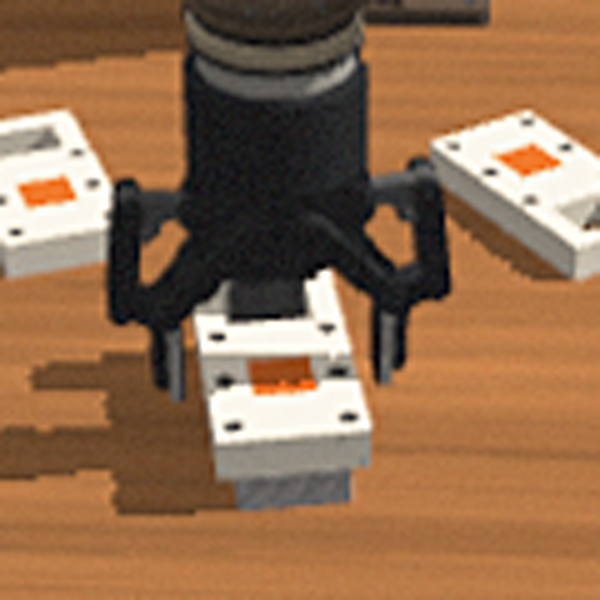

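jog_arm:
  series:
    - [0,0,-0.01,0]
    - [0,0,-0.02,0]
    - [0,0,-0.03,0]
    - [0,0,-0.03,0]
    - [0,0,-0.02,0]
    - [0,0,-0.01,0]
    - [0,0,0,0]
    - [0,0,0,0]

```text
time: 12.75
eef_pos: [0.5411, 0.0016, 0.1611]
tcp_rot: [-0.1, 0.995, -0.002, -0.022]
contact_force: [-0.2, 0.5, -0.2]
opening: 0.983
```

Run:
```python
from h import *
to((.449,-.26,.12),71.4,8)
```

```text
tool z axis xy (deg) [-2.48 -0.5 ]
t 12.75 tcp [0.5411 0.0016 0.1611] yaw 101.48 tilt 2.53 F [-0.2  0.5 -0.2] T [ 0.02 -0.01  0.02] open 0.983 q6 -1.94
world d [-0.0921 -0.2616 -0.0411] tool d [ 0.1404 -0.238   0.0473] spin 0.525
tool d after spin [ 0.0022 -0.2763  0.0473] /n [ 0.0003 -0.0345  0.0059]
```

jog_arm:
  series:
    - [0,0,0,0.115]
    - [0,0,0,0.115]
    - [0,0,0,0.115]
    - [0,0,0,0.115]
    - [0,-0.02,0,0.06]
    - [0,-0.035,0.003,0]
    - [0,-0.038,0.003,0]
    - [0,-0.038,0.003,0]

```text
time: 13.42
eef_pos: [0.4915, -0.1186, 0.1423]
tcp_rot: [0.167, 0.986, -0.006, -0.03]
contact_force: [0.5, 0.4, -0.5]
opening: 0.981
```

Run:
```python
from h import *
to((.4485,-.2597,.12),71.4,6)
```

```text
tool z axis xy (deg) [-3.52 -0.12]
t 13.42 tcp [ 0.4915 -0.1186  0.1423] yaw 70.83 tilt 3.52 F [ 0.5  0.4 -0.5] T [-0.   -0.07 -0.01] open 0.981 q6 -1.65
world d [-0.043  -0.1411 -0.0223] tool d [-0.0072 -0.1468  0.0252] spin -0.0099
tool d after spin [-0.0057 -0.1469  0.0252] /n [-0.001  -0.0245  0.0042]
```

jog_arm:
  series:
    - [-0.001,-0.03,0.003,-0.005]
    - [-0.001,-0.03,0.003,-0.005]
    - [-0.001,-0.03,0.003,0]
    - [-0.001,-0.02,0.003,0]
    - [0,-0.012,0.002,0]
    - [0,-0.006,0,0]
    - [0,-0.002,0,0]
    - [0,0,0,0]
  grip: 0.05

```text
time: 14.08
eef_pos: [0.4393, -0.2494, 0.1158]
tcp_rot: [0.166, 0.985, -0.001, -0.042]
contact_force: [0.4, 0.1, 0.6]
opening: 0.586
```

Run:
```python
from h import *
to((.4485,-.2597,.06),71.4,6)
im=snap('scene','s11.png',(110,130,260,250),5)
```

```text
tool z axis xy (deg) [-4.73  0.71]
t 14.08 tcp [ 0.4393 -0.2494  0.1158] yaw 70.96 tilt 4.79 F [0.4 0.1 0.6] T [-0.02 -0.04 -0.02] open 0.586 q6 -1.91
world d [ 0.0092 -0.0103 -0.0558] tool d [-0.0166 -0.0059  0.0547] spin -0.0077
tool d after spin [-0.0165 -0.006   0.0547] /n [-0.0028 -0.001   0.0091]
```

View pics/s11.png

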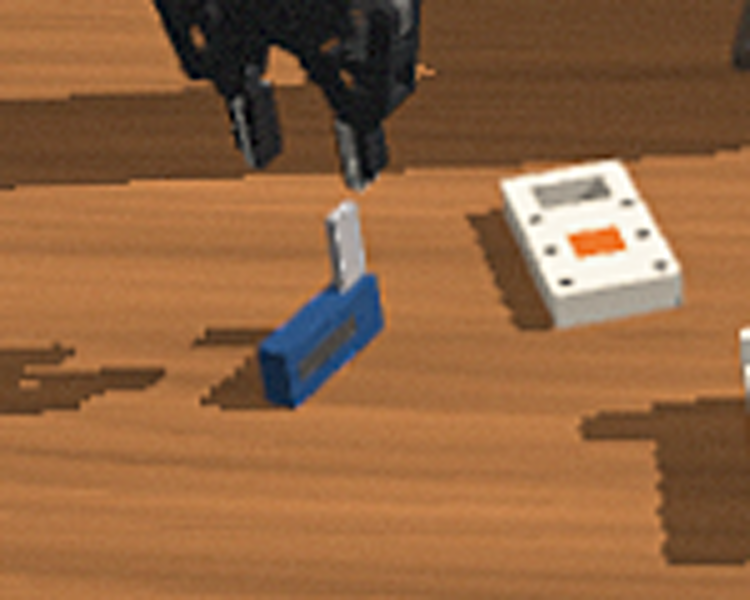

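jog_arm:
  series:
    - [-0.035,0,0,0]
    - [-0.04,0,0,0]
    - [-0.04,0,0,0]
    - [-0.02,0,0,0]
    - [0,0,0,0]
    - [0,0,0,0]
    - [0,0,0,0]
    - [0,0,0,0]

```text
time: 14.8
eef_pos: [0.5691, -0.282, 0.0984]
tcp_rot: [0.16, 0.986, 0.002, -0.047]
contact_force: [0.3, -0.8, 0.6]
opening: 0.583
```

Run:
```python
from h import *
to((.4485,-.2597,.12),71.4,6)
```

```text
tool z axis xy (deg) [-5.26  1.14]
t 14.8 tcp [ 0.5691 -0.282   0.0984] yaw 71.54 tilt 5.39 F [ 0.3 -0.8  0.6] T [-0.01 -0.02 -0.03] open 0.583 q6 -1.83
world d [-0.1206  0.0223  0.0216] tool d [ 0.1229 -0.0172 -0.0099] spin 0.0025
tool d after spin [ 0.1228 -0.0175 -0.0099] /n [ 0.0205 -0.0029 -0.0017]
```

jog_arm:
  series:
    - [0.012,-0.002,-0.002,0]
    - [0.012,-0.002,-0.002,0]
    - [0.012,-0.002,-0.002,0]
    - [0.012,-0.002,-0.002,0]
    - [0.012,-0.002,-0.002,0]
    - [0.012,-0.002,-0.002,0]
    - [0.012,-0.002,-0.002,0]
    - [0.012,-0.002,-0.002,0]

```text
time: 15.47
eef_pos: [0.4633, -0.2604, 0.1249]
tcp_rot: [0.16, 0.986, 0.003, -0.049]
contact_force: [-0.4, 0.2, -0.3]
opening: 0.585
```

Run:
```python
from h import *
to((.4485,-.2597,.12),71.4,6)
```

```text
tool z axis xy (deg) [-5.48  1.29]
t 15.47 tcp [ 0.4633 -0.2604  0.1249] yaw 71.6 tilt 5.64 F [-0.4  0.2 -0.3] T [ 0.   -0.04  0.  ] open 0.585 q6 -1.91
world d [-0.0148  0.0007 -0.0049] tool d [ 0.0137 -0.004   0.0063] spin 0.0035
tool d after spin [ 0.0137 -0.004   0.0063] /n [ 0.0023 -0.0007  0.001 ]
```

jog_arm:
  series:
    - [0,0.035,0,0]
    - [0,0.04,0,0]
    - [0,0.04,0,0]
    - [0,0.03,0,0]
    - [0,0,0,0]
    - [0,0,0,0]
    - [0,0,0,0]
    - [0,0,0,0]

```text
time: 16.13
eef_pos: [0.5, -0.1175, 0.1264]
tcp_rot: [0.164, 0.985, 0.002, -0.048]
contact_force: [0.4, -0.5, 0.1]
opening: 0.587
```

Run:
```python
from h import *
to((.4485,-.2597,.12),71.4,6)
```

```text
tool z axis xy (deg) [-5.43  1.19]
t 16.13 tcp [ 0.5    -0.1175  0.1264] yaw 71.12 tilt 5.56 F [ 0.4 -0.5  0.1] T [ 0.02 -0.07  0.01] open 0.587 q6 -1.65
world d [-0.0515 -0.1422 -0.0064] tool d [ 0.002  -0.1512  0.0082] spin -0.0049
tool d after spin [ 0.0027 -0.1511  0.0082] /n [ 0.0005 -0.0252  0.0014]
```

Run:
```python
from h import *
s,e,R=tcp();print(s["qpos"].round(4),s["dq"].round(4),s["joint_efforts"].round(2))
```

```text
[-0.4192  0.1131  2.008  -0.0218  1.1157 -1.6495] [-0.0129 -0.015   0.0134 -0.0048 -0.0002 -0.0044] [ 4.900e-01 -3.012e+01 -2.551e+01 -1.000e-02  2.200e-01  0.000e+00]
```

jog_arm:
  series:
    - [0,-0.018,0.001,0]
    - [0,-0.018,0.001,0]
    - [0,-0.018,0.001,0]
    - [0,-0.018,0.001,0]
    - [0,-0.018,0.001,0]
    - [0,-0.018,0.001,0]
    - [0,-0.018,0.001,0]
    - [0,-0.01,0.001,0]

```text
time: 16.8
eef_pos: [0.4483, -0.2585, 0.1204]
tcp_rot: [0.169, 0.984, 0.002, -0.048]
contact_force: [0.0, 0.5, 0.5]
opening: 0.587
```

Run:
```python
from h import *
s,e,R=tcp();print(s["qpos"].round(4),s["dq"].round(4),s["joint_efforts"].round(2))
to((.4485,-.2597,.12),71.4,6)
```

```text
[-0.698   0.1269  2.0052 -0.051   1.0951 -1.9034] [-0.2451  0.052  -0.0326 -0.0061 -0.0235 -0.2097] [  0.9  -30.57 -25.07  -0.11   0.22   0.06]
tool z axis xy (deg) [-5.39  1.14]
t 16.8 tcp [ 0.4483 -0.2585  0.1204] yaw 70.55 tilt 5.52 F [0.  0.5 0.5] T [ 0.06 -0.06 -0.01] open 0.587 q6 -1.9
world d [ 0.0002 -0.0012 -0.0004] tool d [-0.0007 -0.0011  0.0003] spin -0.0149
tool d after spin [-0.0006 -0.0011  0.0003] /n [-0.0001 -0.0002  0.0001]
```

jog_arm:
  series:
    - [-0.038,0,0,0]
    - [-0.04,0,0,0]
    - [-0.04,0,0,0]
    - [-0.03,0,0,0]
    - [0.035,0,0,0]
    - [0.04,0,0,0]
    - [0.04,0,0,0]
    - [0.03,0,0,0]

```text
time: 17.47
eef_pos: [0.4502, -0.2706, 0.1022]
tcp_rot: [0.177, 0.982, 0.007, -0.058]
contact_force: [-0.5, 0.4, 1.3]
opening: 0.583
```

Run:
```python
from h import *
s,e,R=tcp();print(s["qpos"].round(4),s["dq"].round(4))
to((.4485,-.2597,.12),71.4,6)
```

```text
[-0.7132  0.1814  1.9827 -0.0523  1.0855 -1.9006] [-0.2428 -0.7436  0.8292 -0.0248 -0.1    -0.2085]
tool z axis xy (deg) [-6.38  2.01]
t 17.47 tcp [ 0.4502 -0.2706  0.1022] yaw 69.59 tilt 6.7 F [-0.5  0.4  1.3] T [-0.03 -0.05  0.02] open 0.583 q6 -1.9
world d [-0.0017  0.0109  0.0178] tool d [ 0.0074  0.0096 -0.0171] spin -0.0316
tool d after spin [ 0.0071  0.0098 -0.0171] /n [ 0.0012  0.0016 -0.0029]
```

jog_arm:
  series:
    - [-0.01,0.01,-0.004,-0.07]
    - [-0.01,0.015,-0.004,-0.07]
    - [-0.01,0.018,-0.002,-0.07]
    - [-0.01,0.018,0,-0.07]
    - [-0.01,0.018,0,-0.07]
    - [-0.01,0.018,0,-0.07]
    - [-0.005,0.018,0,-0.07]
    - [-0.005,0.018,0,-0.07]
  grip: 0.0

```text
time: 18.13
eef_pos: [0.5208, -0.1487, 0.1028]
tcp_rot: [-0.104, 0.992, 0.029, -0.059]
contact_force: [0.5, 0.1, -0.2]
opening: 0.002
```

Run:
```python
from h import *
to((.522,.000,.1),101.4,8)
```

```text
tool z axis xy (deg) [-7.06  2.65]
t 18.13 tcp [ 0.5208 -0.1487  0.1028] yaw 101.74 tilt 7.56 F [ 0.5  0.1 -0.2] T [-0.05 -0.04  0.01] open 0.002 q6 -2.23
world d [ 0.0012  0.1487 -0.0028] tool d [-0.0327  0.1448  0.0095] spin 0.006
tool d after spin [-0.0318  0.145   0.0095] /n [-0.004   0.0181  0.0012]
```

jog_arm:
  series:
    - [-0.004,0.017,0.001,0]
    - [-0.004,0.018,0.001,0]
    - [-0.004,0.018,0.001,0]
    - [-0.004,0.018,0.001,0]
    - [-0.004,0.018,0.001,0]
    - [-0.004,0.018,0.001,0]
    - [-0.004,0.015,0.001,0]
    - [-0.003,0.01,0.001,0]

```text
time: 18.8
eef_pos: [0.522, -0.0112, 0.1005]
tcp_rot: [-0.101, 0.993, 0.03, -0.059]
contact_force: [0.4, 0.1, -0.2]
opening: -0.003
```

Run:
```python
from h import *
to((.522,.000,.075),101.4,8)
snap('scene','s12.png',(220,120,340,240),5)
```

```text
tool z axis xy (deg) [-7.06  2.76]
t 18.8 tcp [ 0.522  -0.0112  0.1005] yaw 101.35 tilt 7.6 F [ 0.4  0.1 -0.2] T [-0.03 -0.11 -0.01] open -0.003 q6 -2.01
world d [-0.      0.0112 -0.0255] tool d [-0.0051  0.0091  0.0258] spin -0.001
tool d after spin [-0.0051  0.0091  0.0258] /n [-0.0006  0.0011  0.0032]
```

View pics/s12.png

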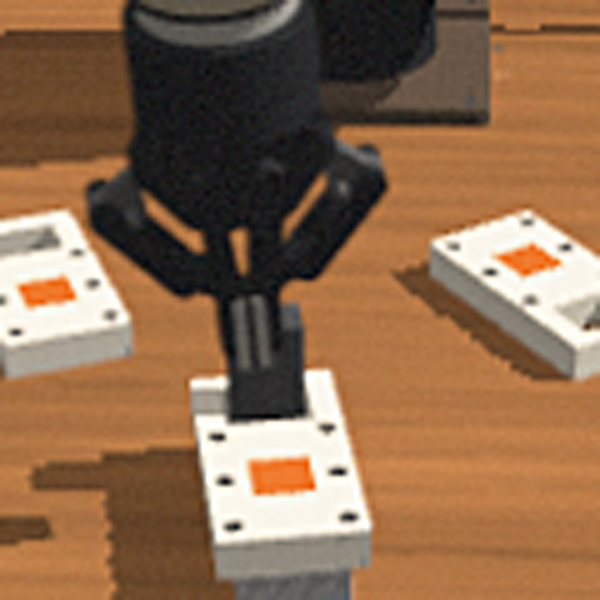

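jog_arm:
  series:
    - [-0.001,0.001,0.006,0]
    - [-0.001,0.001,0.007,0]
    - [-0.001,0,0.007,0]
    - [0,0,0.006,0]
    - [0.006,0,0,0]
    - [0.006,0,0,0]
    - [0.004,0,0,0]
    - [0.002,0,0,0]

```text
time: 19.52
eef_pos: [0.5032, -0.0131, 0.0722]
tcp_rot: [-0.098, 0.993, 0.031, -0.058]
contact_force: [8.5, 4.0, -6.6]
opening: -0.0
```

Run:
```python
from h import *
to((.501,-.005,.072),101.4,8)
```

```text
tool z axis xy (deg) [-6.9   2.87]
t 19.52 tcp [ 0.5032 -0.0131  0.0722] yaw 101.1 tilt 7.49 F [ 8.5  4.  -6.6] T [ 0.65 -1.84 -0.22] open -0.0 q6 -2.02
world d [-0.0022  0.0081 -0.0002] tool d [0.0005 0.0083 0.0009] spin -0.0053
tool d after spin [0.0005 0.0083 0.0009] /n [0.0001 0.001  0.0001]
```

Contact made with the post. Push a little to see whether the tilt can be worked back.

jog_arm:
  series:
    - [0.004,0,0,0]
    - [0.004,0,0,0]
    - [0.004,0,0,0]
    - [0.004,0,0,0]
    - [0.004,0,0,0]
    - [0.004,0,0,0]
    - [0.004,0,0,0]
    - [0.004,0,0,0]

```text
time: 20.18
eef_pos: [0.5032, -0.0158, 0.0809]
tcp_rot: [-0.087, 0.996, 0.031, -0.002]
contact_force: [12.5, 4.7, -8.8]
opening: -0.0
```

Run:
```python
from h import *
to((.501,-.005,.072),101.4,8)
```

```text
tool z axis xy (deg) [-0.51  3.5 ]
t 20.18 tcp [ 0.5032 -0.0158  0.0809] yaw 100.0 tilt 3.54 F [12.5  4.7 -8.8] T [ 0.77 -2.08 -0.1 ] open -0.0 q6 -2.05
world d [-0.0022  0.0108 -0.0089] tool d [0.0003 0.0104 0.0096] spin -0.0245
tool d after spin [0.     0.0104 0.0096] /n [0.     0.0013 0.0012]
```

jog_arm:
  series:
    - [-0.006,0,0.001,0]
    - [-0.004,-0.004,0.001,0]
    - [0,-0.01,0.001,-0.01]
    - [0,-0.012,0.001,-0.01]
    - [0,-0.012,0.001,0]
    - [0.006,-0.006,0.001,0]
    - [0.01,0,0,0]
    - [0.008,0,0,0]

```text
time: 20.85
eef_pos: [0.4985, -0.0658, 0.0741]
tcp_rot: [-0.098, 0.995, 0.03, -0.001]
contact_force: [-1.7, 0.1, -0.1]
opening: -0.002
```

Run:
```python
from h import *
to((.488,-.056,.072),101.4,8)
s,e,R=tcp()
d=e[:2]-[.4785,-.0105];a=np.radians(11.4);print("fix xy",d[0]*np.cos(a)+d[1]*np.sin(a),-d[0]*np.sin(a)+d[1]*np.cos(a))
```

```text
tool z axis xy (deg) [-0.44  3.38]
t 20.85 tcp [ 0.4985 -0.0658  0.0741] yaw 101.28 tilt 3.41 F [-1.7  0.1 -0.1] T [0.03 0.03 0.01] open -0.002 q6 -2.17
world d [-0.0105  0.0098 -0.0021] tool d [0.0084 0.0115 0.0027] spin -0.002
tool d after spin [0.0084 0.0115 0.0027] /n [0.0011 0.0014 0.0003]
fix xy 0.008714857240166025 -0.05813719602978935
```

jog_arm:
  series:
    - [0.003,0.006,0,0]
    - [0.003,0.007,0,0]
    - [0,0.006,0,0]
    - [0,0.004,0,0]
    - [0,0.004,0,0]
    - [0,0.003,0,0]
    - [0,0.003,0,0]
    - [0,0.003,0,0]

```text
time: 21.52
eef_pos: [0.4831, -0.0404, 0.0755]
tcp_rot: [-0.106, 0.994, 0.011, 0.001]
contact_force: [0.2, -14.1, -3.9]
opening: -0.001
```

Run:
```python
from h import *
to((.488,-.056,.072),101.4,8)
s,e,R=tcp()
d=e[:2]-[.4785,-.0105];a=np.radians(11.4);print("fix xy",d[0]*np.cos(a)+d[1]*np.sin(a),-d[0]*np.sin(a)+d[1]*np.cos(a))
```

```text
tool z axis xy (deg) [-0.03  1.25]
t 21.52 tcp [ 0.4831 -0.0404  0.0755] yaw 102.18 tilt 1.25 F [  0.2 -14.1  -3.9] T [-2.14 -0.06  0.  ] open -0.001 q6 -2.1
world d [ 0.0049 -0.0156 -0.0035] tool d [-0.0015 -0.0164  0.0032] spin 0.0136
tool d after spin [-0.0017 -0.0164  0.0032] /n [-0.0002 -0.002   0.0004]
fix xy -0.001400753530926743 -0.030190451105110958
```

jog_arm:
  series:
    - [0,0.003,0,0]
    - [0,0.003,0,0]
    - [0,0.003,0,0]
    - [0,0.003,0,0]
    - [0,-0.004,0,0]
    - [0,-0.01,0,0]
    - [0,-0.015,-0.003,0]
    - [-0.003,-0.015,-0.004,0]

```text
time: 22.18
eef_pos: [0.4955, -0.0812, 0.083]
tcp_rot: [-0.116, 0.993, -0.007, 0.002]
contact_force: [0.4, 1.0, 0.3]
opening: -0.0
```

Run:
```python
from h import *
to((.4485,-.2597,.12),71.4,8)
im=snap('scene','s13.png',(220,120,340,240),5)
```

```text
tool z axis xy (deg) [ 0.34 -0.72]
t 22.18 tcp [ 0.4955 -0.0812  0.083 ] yaw 103.35 tilt 0.8 F [0.4 1.  0.3] T [-0.02  0.03 -0.03] open -0.0 q6 -2.16
world d [-0.047  -0.1785  0.037 ] tool d [ 0.0868 -0.1633 -0.035 ] spin 0.5576
tool d after spin [-0.0128 -0.1845 -0.035 ] /n [-0.0016 -0.0231 -0.0044]
```

View pics/s13.png

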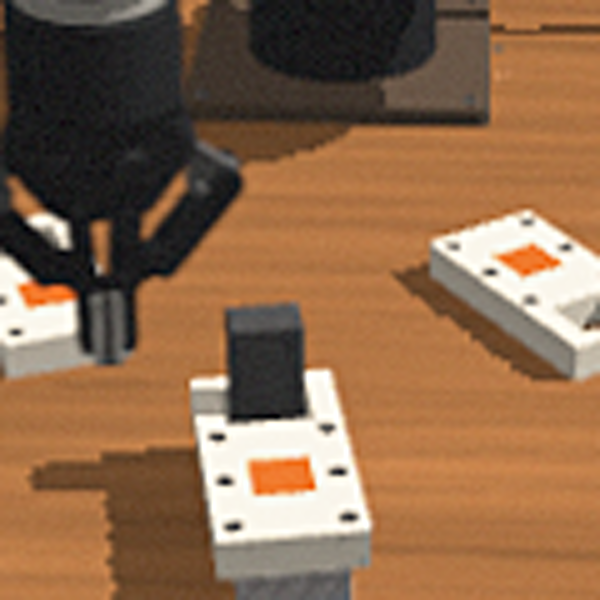

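jog_arm:
  series:
    - [0.004,-0.01,-0.006,0.07]
    - [0.006,-0.016,-0.008,0.07]
    - [0.006,-0.017,-0.008,0.07]
    - [0.005,-0.018,-0.008,0.07]
    - [0.004,-0.018,-0.004,0.07]
    - [0.003,-0.018,0,0.07]
    - [0.001,-0.018,0,0.07]
    - [0,-0.018,0,0.06]
  grip: 0.05

```text
time: 22.9
eef_pos: [0.4668, -0.2214, 0.125]
tcp_rot: [0.171, 0.985, -0.005, 0.01]
contact_force: [-0.3, -0.3, 0.4]
opening: 0.582
```

Run:
```python
from h import *
to((.4485,-.2597,.11),71.4,6)
```

```text
tool z axis xy (deg) [ 0.97 -0.78]
t 22.9 tcp [ 0.4668 -0.2214  0.125 ] yaw 70.35 tilt 1.25 F [-0.3 -0.3  0.4] T [-0.   -0.02 -0.01] open 0.582 q6 -1.87
world d [-0.0183 -0.0383 -0.015 ] tool d [ 0.0047 -0.0421  0.0153] spin -0.0183
tool d after spin [ 0.0054 -0.042   0.0153] /n [ 0.0009 -0.007   0.0025]
```

jog_arm:
  series:
    - [0.002,-0.012,0.001,-0.01]
    - [0.002,-0.01,0.002,-0.008]
    - [0.001,-0.006,0.002,0]
    - [0,-0.003,0.001,0]
    - [0,-0.002,0,0]
    - [0,0,0,0]
    - [0,0,0,0]
    - [0,0,0,0]

```text
time: 23.57
eef_pos: [0.4525, -0.256, 0.121]
tcp_rot: [0.165, 0.986, -0.005, 0.012]
contact_force: [1.1, 0.2, -0.1]
opening: 0.586
```

Run:
```python
from h import *
to((.4485,-.2597,.06),71.4,6)
im=snap('scene','s14.png',(110,130,260,250),5)
```

```text
tool z axis xy (deg) [ 1.23 -0.8 ]
t 23.57 tcp [ 0.4525 -0.256   0.121 ] yaw 70.97 tilt 1.47 F [ 1.1  0.2 -0.1] T [ 0.03 -0.01  0.  ] open 0.586 q6 -1.95
world d [-0.004  -0.0037 -0.061 ] tool d [ 0.0041 -0.0045  0.061 ] spin -0.0075
tool d after spin [ 0.0041 -0.0044  0.061 ] /n [ 0.0007 -0.0007  0.0102]
```

View pics/s14.png

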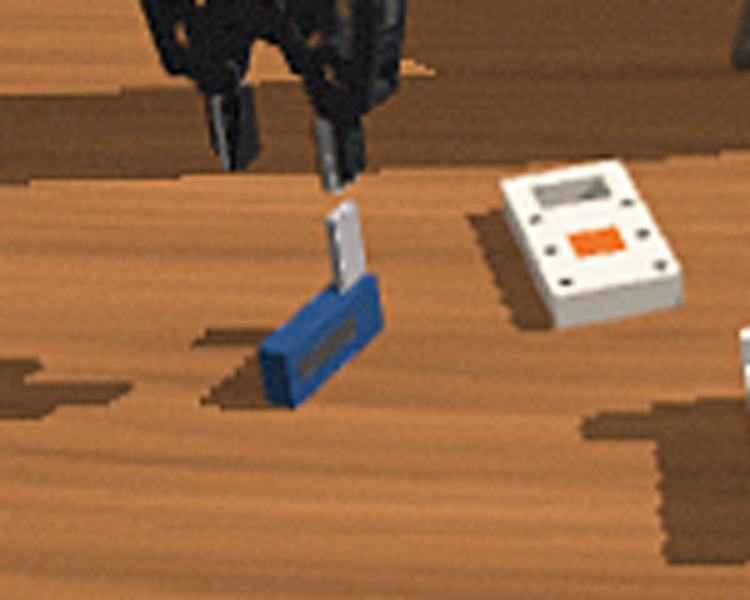

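jog_arm:
  series:
    - [0.001,-0.002,0.006,-0.004]
    - [0.001,-0.002,0.01,-0.004]
    - [0,-0.001,0.011,0]
    - [0,0,0.011,0]
    - [0,0,0.011,0]
    - [0,0,0.01,0]
    - [0,0,0.006,0]
    - [0,0,0,0]

```text
time: 24.28
eef_pos: [0.4495, -0.2592, 0.0474]
tcp_rot: [0.16, 0.987, -0.004, 0.01]
contact_force: [-0.4, 1.0, 0.1]
opening: 0.586
```

Run:
```python
from h import *
to((.4523,-.2609,.015),71.4,6)
im=snap('scene','s15.png',(110,130,260,250),5)
```

```text
tool z axis xy (deg) [ 1.1  -0.66]
t 24.28 tcp [ 0.4495 -0.2592  0.0474] yaw 71.59 tilt 1.28 F [-0.4  1.   0.1] T [ 0.04 -0.03 -0.01] open 0.586 q6 -1.97
world d [ 0.0028 -0.0017 -0.0324] tool d [-0.0025 -0.0005  0.0324] spin 0.0032
tool d after spin [-0.0025 -0.0005  0.0324] /n [-0.0004 -0.0001  0.0054]
```

View pics/s15.png

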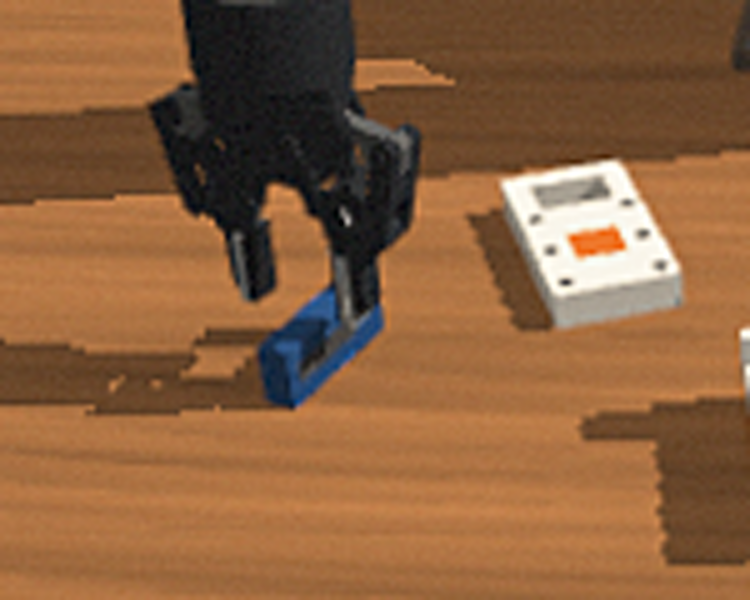

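Fingers straddle the stock clear on both sides; the blade is behind the right finger. Descend to grasp height.

jog_arm:
  series:
    - [-0.0015,0,0.006,0]
    - [-0.001,0,0.007,0]
    - [0,0,0.007,0]
    - [0,0,0.005,0]
    - [0,0,0.003,0]
    - [0,0,0.001,0]
    - [0,0,0,0]
    - [0,0,0,0]

```text
time: 25.0
eef_pos: [0.4542, -0.2616, 0.0171]
tcp_rot: [0.16, 0.987, -0.005, 0.012]
contact_force: [-0.2, -0.5, -0.5]
opening: 0.586
```

Run:
```python
from h import *
to((.4523,-.2609,.015),71.4,6)
im=snap('scene','s16.png',(110,130,260,250),5)
```

```text
tool z axis xy (deg) [ 1.26 -0.79]
t 25.0 tcp [ 0.4542 -0.2616  0.0171] yaw 71.6 tilt 1.49 F [-0.2 -0.5 -0.5] T [-0.07  0.02 -0.01] open 0.586 q6 -1.97
world d [-0.0019  0.0007 -0.0021] tool d [0.0021 0.     0.0021] spin 0.0035
tool d after spin [0.0021 0.     0.0021] /n [0.0003 0.     0.0003]
```

View pics/s16.png

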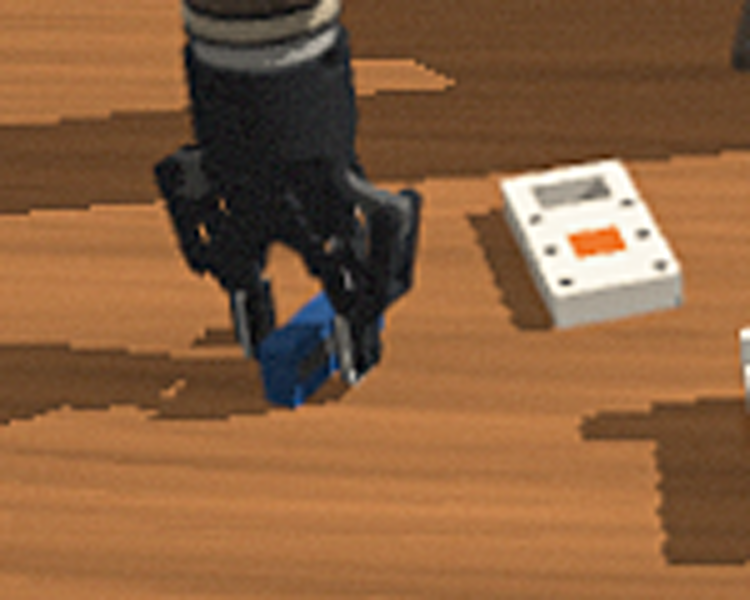

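jog_arm:
  series:
    - [0,0,0,0]
    - [0,0,0,0]
    - [0,0,0,0]
    - [0,0,0,0]
    - [0,0,0,0]
    - [0,0,0,0]
    - [0,0,0,0]
    - [0,0,0,0]
  grip: 0.0
  grip_force: 60

```text
time: 25.72
eef_pos: [0.4548, -0.2621, 0.0183]
tcp_rot: [0.16, 0.987, -0.006, 0.013]
contact_force: [0.5, 0.5, -1.0]
opening: 0.195
```

Run:
```python
from h import *
to((.4523,-.2609,.09),71.4,6)
```

```text
tool z axis xy (deg) [ 1.37 -0.9 ]
t 25.72 tcp [ 0.4548 -0.2621  0.0183] yaw 71.59 tilt 1.64 F [ 0.5  0.5 -1. ] T [-0.01 -0.01  0.04] open 0.195 q6 -1.97
world d [-0.0025  0.0012  0.0717] tool d [ 0.0008 -0.0001 -0.0718] spin 0.0033
tool d after spin [ 0.0008 -0.0001 -0.0718] /n [ 0.0001 -0.     -0.012 ]
```

jog_arm:
  series:
    - [0,0,-0.004,0]
    - [0,0,-0.008,0]
    - [0,0,-0.012,0]
    - [0,0,-0.014,0]
    - [0,0,-0.014,0]
    - [0,0,-0.012,0]
    - [0,0,-0.006,0]
    - [0,0,0,0]

```text
time: 26.38
eef_pos: [0.449, -0.2572, 0.0889]
tcp_rot: [0.16, 0.987, -0.002, 0.008]
contact_force: [0.3, -0.1, -3.3]
opening: 0.202
```

Run:
```python
from h import *
to((.573,.0087,.095),101.5,16)
im=snap('scene','s17.png',(110,110,260,230),5)
```

```text
tool z axis xy (deg) [ 0.84 -0.42]
t 26.38 tcp [ 0.449  -0.2572  0.0889] yaw 71.6 tilt 0.94 F [ 0.3 -0.1 -3.3] T [-0.04 -0.03  0.02] open 0.202 q6 -1.97
world d [0.124  0.2659 0.0061] tool d [-0.0338  0.2915 -0.0062] spin -0.5219
tool d after spin [-0.1746  0.2358 -0.0062] /n [-0.0109  0.0147 -0.0004]
```

View pics/s17.png

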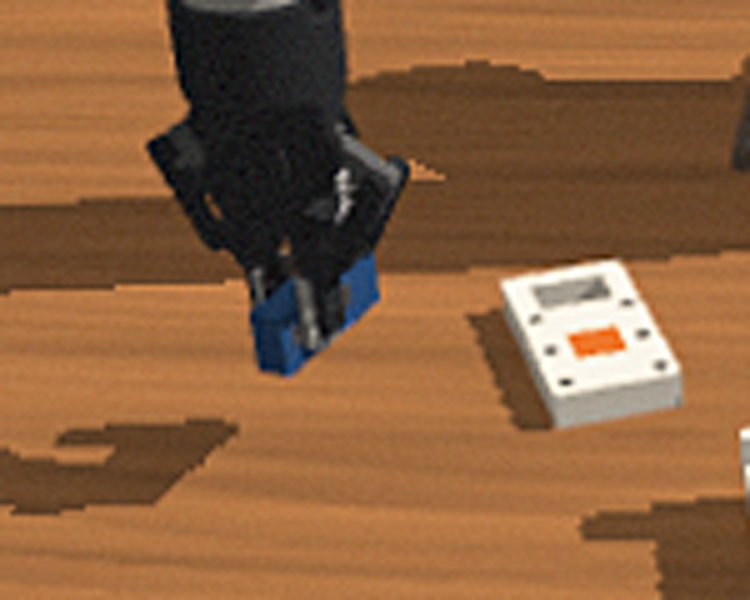

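jog_arm:
  series:
    - [-0.002,0.01,-0.001,-0.065]
    - [-0.003,0.016,-0.001,-0.065]
    - [-0.004,0.018,-0.001,-0.065]
    - [-0.006,0.018,-0.001,-0.065]
    - [-0.007,0.017,-0.001,-0.065]
    - [-0.008,0.016,-0.001,-0.065]
    - [-0.01,0.015,-0.001,-0.065]
    - [-0.011,0.015,-0.001,-0.06]

```text
time: 27.1
eef_pos: [0.5052, -0.1298, 0.0888]
tcp_rot: [-0.105, 0.994, -0.0, 0.001]
contact_force: [0.4, -0.0, -3.7]
opening: 0.193
```

Run:
```python
from h import *
to((.573,.0087,.095),101.5,8)
```

```text
tool z axis xy (deg) [ 0.12 -0.04]
t 27.1 tcp [ 0.5052 -0.1298  0.0888] yaw 102.06 tilt 0.12 F [ 0.4 -0.  -3.7] T [ 0.   -0.05  0.  ] open 0.193 q6 -2.23
world d [0.0678 0.1385 0.0062] tool d [-0.0953  0.1213 -0.0061] spin 0.0097
tool d after spin [-0.0941  0.1222 -0.0061] /n [-0.0118  0.0153 -0.0008]
```

jog_arm:
  series:
    - [-0.014,0.012,-0.001,0]
    - [-0.014,0.014,-0.001,0]
    - [-0.014,0.015,-0.001,0.004]
    - [-0.014,0.015,-0.001,0]
    - [-0.013,0.015,-0.001,0]
    - [-0.01,0.013,-0.001,0]
    - [-0.006,0.01,0,0]
    - [-0.002,0.005,0,0]

```text
time: 27.77
eef_pos: [0.5669, -0.0047, 0.085]
tcp_rot: [-0.105, 0.994, 0.003, -0.007]
contact_force: [-0.3, 0.7, -3.5]
opening: 0.196
```

Run:
```python
from h import *
to((.573,.0087,.095),101.5,8)
im=snap('scene','s18.png',(220,110,340,230),5)
```

```text
tool z axis xy (deg) [-0.79  0.29]
t 27.77 tcp [ 0.5669 -0.0047  0.085 ] yaw 102.05 tilt 0.84 F [-0.3  0.7 -3.5] T [ 0.02 -0.05 -0.03] open 0.196 q6 -1.97
world d [0.0061 0.0134 0.01  ] tool d [-0.0086  0.012  -0.01  ] spin 0.0096
tool d after spin [-0.0085  0.012  -0.01  ] /n [-0.0011  0.0015 -0.0012]
```

View pics/s18.png

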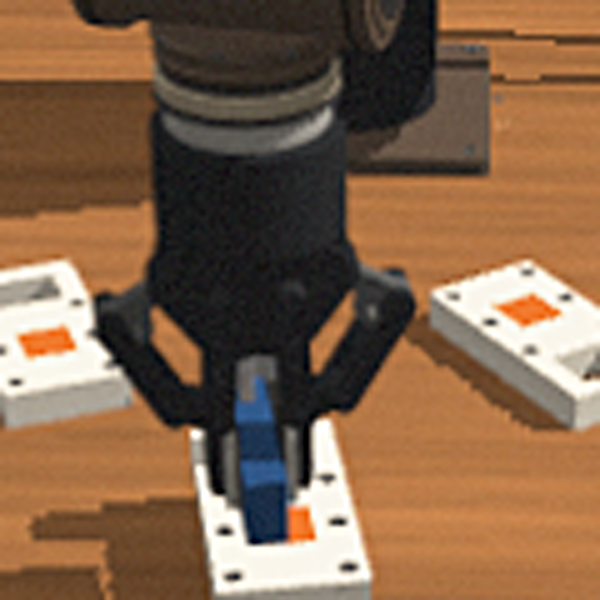

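jog_arm:
  series:
    - [0,0.003,0,0.003]
    - [0,0.004,0.002,0.003]
    - [0,0.004,0.003,0]
    - [0,0.002,0.004,0]
    - [0,0,0.003,0]
    - [0,0,0.002,0]
    - [0,0,0,0]
    - [0,0,0,0]

```text
time: 28.48
eef_pos: [0.5605, 0.0071, 0.0674]
tcp_rot: [-0.1, 0.995, 0.003, -0.009]
contact_force: [0.7, 0.5, -3.6]
opening: 0.197
```

```bash
cat >> h.py <<'E'
def sq():
    s,e,R=tcp(); Rg=Rot.from_quat([.160,.987,-.006,.013]).as_matrix()
    u=R@(Rg.T@[0,0,1]); a=np.radians(11.4); d=e[:2]-[.4785,-.0105]
    print("square up est (deg)",np.degrees(u[:2]).round(2),"fix x-contact, y (mm)",((d[0]*np.cos(a)+d[1]*np.sin(a)-.0668)*1e3).round(1),((-d[0]*np.sin(a)+d[1]*np.cos(a))*1e3).round(1),"underside above frame mm",((e[2]-.0583)*1e3).round(1))
E
python3 - <<'E'
from h import *
to((.5587,.0057,.064),101.5,8);sq()
im=snap('scene','s19.png',(220,110,340,230),5)
E
```

```text
tool z axis xy (deg) [-1.1   0.28]
t 28.48 tcp [0.5605 0.0071 0.0674] yaw 101.53 tilt 1.13 F [ 0.7  0.5 -3.6] T [-0.01 -0.1   0.01] open 0.197 q6 -1.94
world d [-0.0018 -0.0014 -0.0034] tool d [ 0.0019 -0.001   0.0034] spin 0.0005
tool d after spin [ 0.0019 -0.001   0.0034] /n [ 0.0002 -0.0001  0.0004]
square up est (deg) [ 2.73 -0.39] fix x-contact, y (mm) 17.0 1.0 underside above frame mm 9.1
```

View pics/s19.png

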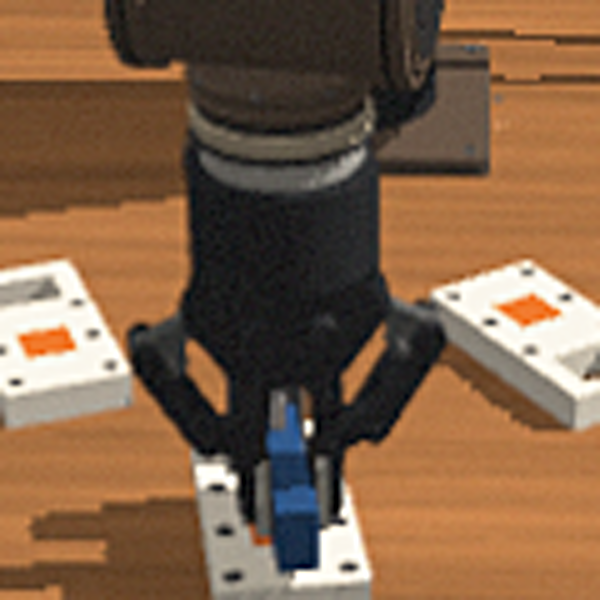

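jog_arm:
  series:
    - [0.003,0,0.001,0]
    - [0.004,0,0.001,0]
    - [0.003,0,0.001,0]
    - [0.002,0,0.001,0]
    - [0.002,0,0,0]
    - [0.001,0,0,0]
    - [0,0,0,0]
    - [0,0,0,0]

```text
time: 29.2
eef_pos: [0.5444, 0.0032, 0.0641]
tcp_rot: [-0.1, 0.995, 0.003, -0.009]
contact_force: [0.3, -0.8, -3.4]
opening: 0.198
```

Run:
```python
from h import *
to((.544,.0027,.06),101.5,8);sq()
```

```text
tool z axis xy (deg) [-1.02  0.25]
t 29.2 tcp [0.5444 0.0032 0.0641] yaw 101.49 tilt 1.05 F [ 0.3 -0.8 -3.4] T [-0.01 -0.15  0.01] open 0.198 q6 -1.95
world d [-0.0004 -0.0005 -0.0041] tool d [ 0.0004 -0.0004  0.0041] spin -0.0002
tool d after spin [ 0.0004 -0.0004  0.0041] /n [ 0.     -0.0001  0.0005]
square up est (deg) [ 2.66 -0.37] fix x-contact, y (mm) 0.5 0.4 underside above frame mm 5.8
```

Near the post, no contact yet. Lower gently first.

jog_arm:
  series:
    - [0,0,0.001,0]
    - [0,0,0.001,0]
    - [0,0,0.001,0]
    - [0.001,0,0.001,0]
    - [0.001,0,0.001,0]
    - [0.001,0,0.001,0]
    - [0.001,0,0.001,0]
    - [0,0,0,0]

```text
time: 29.87
eef_pos: [0.5442, 0.0024, 0.059]
tcp_rot: [-0.1, 0.995, 0.003, -0.004]
contact_force: [1.3, -0.1, -3.8]
opening: 0.199
```

Run:
```python
from h import *
to((.544,.0027,.06),101.5,8);sq()
im=snap('scene','s20.png',(230,140,330,240),6)
```

```text
tool z axis xy (deg) [-0.44  0.25]
t 29.87 tcp [0.5442 0.0024 0.059 ] yaw 101.45 tilt 0.51 F [ 1.3 -0.1 -3.8] T [ 0.01 -0.18 -0.07] open 0.199 q6 -1.96
world d [-0.0002  0.0003  0.001 ] tool d [ 0.0002  0.0003 -0.001 ] spin -0.0009
tool d after spin [ 0.0002  0.0003 -0.001 ] /n [ 0.      0.     -0.0001]
square up est (deg) [ 2.08 -0.37] fix x-contact, y (mm) 0.2 -0.3 underside above frame mm 0.7
```

View pics/s20.png

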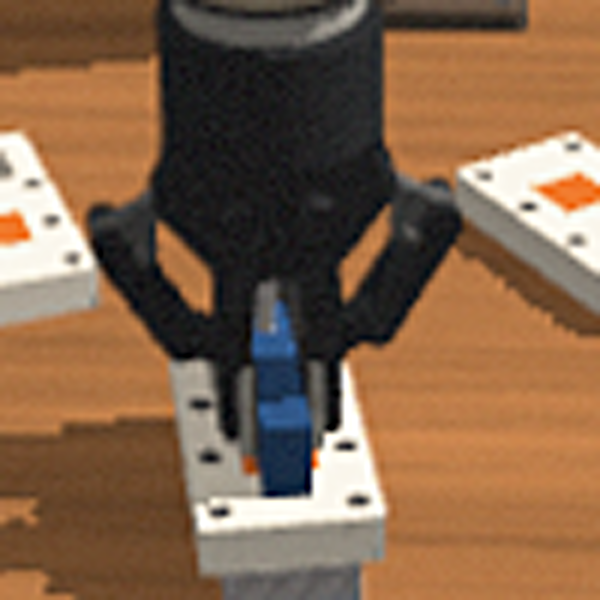

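jog_arm:
  series:
    - [0.002,0,0.001,0]
    - [0.002,0,0.001,0]
    - [0.002,0,0.001,0]
    - [0.002,0,0.001,0]
    - [0,0,0.002,0]
    - [0,0,0.002,0]
    - [0,0,0.002,0]
    - [0,0,0.002,0]

```text
time: 30.58
eef_pos: [0.5441, 0.0014, 0.0584]
tcp_rot: [-0.099, 0.995, 0.003, 0.004]
contact_force: [-4.8, 1.6, 10.4]
opening: 0.194
```

Run:
```python
from h import *
to((.544,.0027,.06),101.5,8);sq()
```

```text
tool z axis xy (deg) [0.47 0.34]
t 30.58 tcp [0.5441 0.0014 0.0584] yaw 101.34 tilt 0.58 F [-4.8  1.6 10.4] T [0.31 0.49 0.09] open 0.194 q6 -1.96
world d [-0.0001  0.0013  0.0016] tool d [-0.0001  0.0013 -0.0016] spin -0.0029
tool d after spin [-0.0001  0.0013 -0.0016] /n [-0.      0.0002 -0.0002]
square up est (deg) [ 1.16 -0.47] fix x-contact, y (mm) -0.1 -1.3 underside above frame mm 0.1
```

jog_arm:
  series:
    - [0.002,0,0.001,0]
    - [0.003,0,0.001,0]
    - [0.003,0,0.001,0]
    - [0.003,0,0.001,0]
    - [0.003,0,0.001,0]
    - [0.003,0,0.0015,0]
    - [0.003,0,0.0015,0]
    - [0.003,0,0.0015,0]

```text
time: 31.25
eef_pos: [0.5451, -0.0003, 0.0606]
tcp_rot: [-0.092, 0.995, 0.002, 0.037]
contact_force: [7.9, 4.0, -0.6]
opening: 0.197
```

Run:
```python
from h import *
to((.544,.0027,.06),101.5,8);sq()
im=snap('scene','s21.png',(230,140,330,240),6)
```

```text
tool z axis xy (deg) [4.23 0.67]
t 31.25 tcp [ 5.451e-01 -3.000e-04  6.060e-02] yaw 100.55 tilt 4.29 F [ 7.9  4.  -0.6] T [ 0.56 -0.98 -0.09] open 0.197 q6 -1.98
world d [-0.0011  0.003  -0.0006] tool d [0.0006 0.0031 0.0006] spin -0.0165
tool d after spin [0.0005 0.0031 0.0006] /n [0.0001 0.0004 0.0001]
square up est (deg) [-2.6  -0.82] fix x-contact, y (mm) 0.5 -3.1 underside above frame mm 2.3
```

View pics/s21.png

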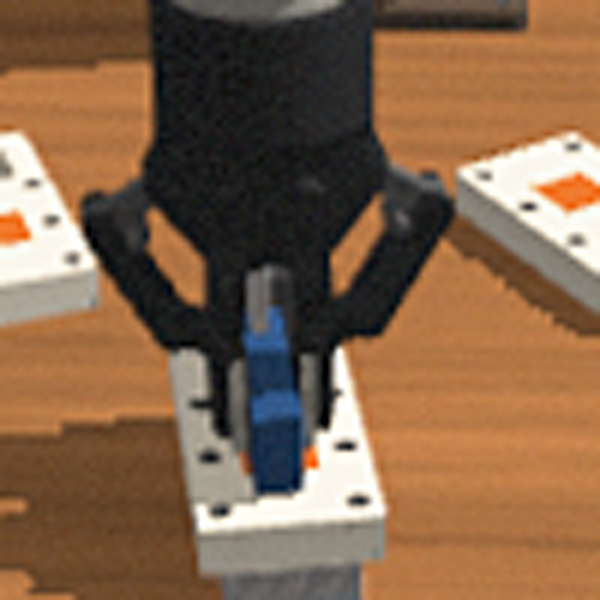

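jog_arm:
  series:
    - [-0.002,0.001,0,-0.005]
    - [-0.001,0.001,0.001,-0.005]
    - [0,0.001,0.002,-0.005]
    - [0,0,0.002,0]
    - [0,0,0.002,0]
    - [0,0,0.002,0]
    - [0,0,0.002,0]
    - [0,0,0.002,0]

```text
time: 31.97
eef_pos: [0.5485, 0.0019, 0.0581]
tcp_rot: [-0.102, 0.994, 0.001, 0.031]
contact_force: [-5.4, 0.3, 12.3]
opening: 0.201
```

Run:
```python
from h import *
to((.544,.0027,.06),101.5,8);sq()
```

```text
tool z axis xy (deg) [3.48 0.52]
t 31.97 tcp [0.5485 0.0019 0.0581] yaw 101.71 tilt 3.52 F [-5.4  0.3 12.3] T [ 0.21  0.9  -0.15] open 0.201 q6 -1.98
world d [-0.0045  0.0008  0.0019] tool d [ 0.0041  0.0017 -0.0022] spin 0.0036
tool d after spin [ 0.0041  0.0017 -0.0022] /n [ 0.0005  0.0002 -0.0003]
square up est (deg) [-1.84 -0.63] fix x-contact, y (mm) 4.3 -1.7 underside above frame mm -0.2
```

jog_arm:
  series:
    - [0.001,0,-0.001,0]
    - [0.001,0,-0.0005,0]
    - [0.001,0.0005,0,0]
    - [0.001,0.0005,0,0]
    - [0,0,0,0]
    - [0,0,0,0]
    - [0,0,0,0]
    - [0,0,0,0]

```text
time: 32.63
eef_pos: [0.5443, 0.0016, 0.0582]
tcp_rot: [-0.102, 0.994, 0.001, 0.032]
contact_force: [2.1, -0.3, 0.0]
opening: 0.2
```

Run:
```python
from h import *
to((.544,.0027,.06),101.5,8);sq()
im=snap('scene','s22.png',(230,140,330,240),6);snap('top','t22.png',(240,170,390,290),5)
```

```text
tool z axis xy (deg) [3.58 0.46]
t 32.63 tcp [0.5443 0.0016 0.0582] yaw 101.74 tilt 3.62 F [ 2.1 -0.3  0. ] T [-0.02 -0.24 -0.02] open 0.2 q6 -1.99
world d [-0.0003  0.0011  0.0018] tool d [-0.0001  0.0011 -0.0018] spin 0.0042
tool d after spin [-0.      0.0011 -0.0018] /n [-0.      0.0001 -0.0002]
square up est (deg) [-1.95 -0.57] fix x-contact, y (mm) 0.1 -1.1 underside above frame mm -0.1
```

View pics/s22.png

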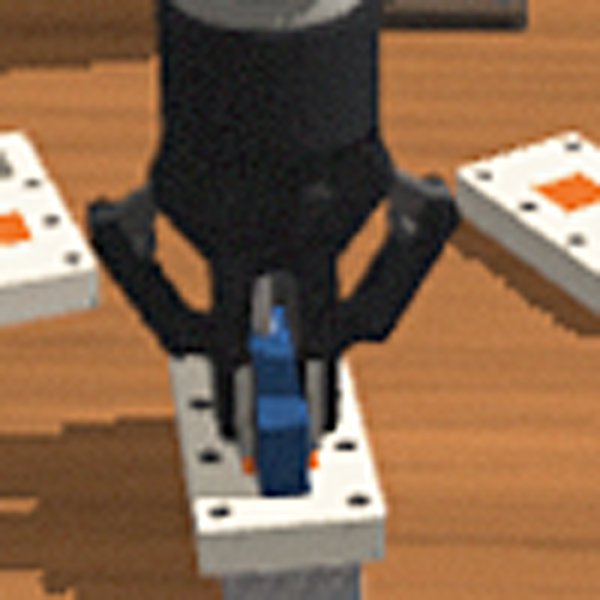

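View pics/t22.png

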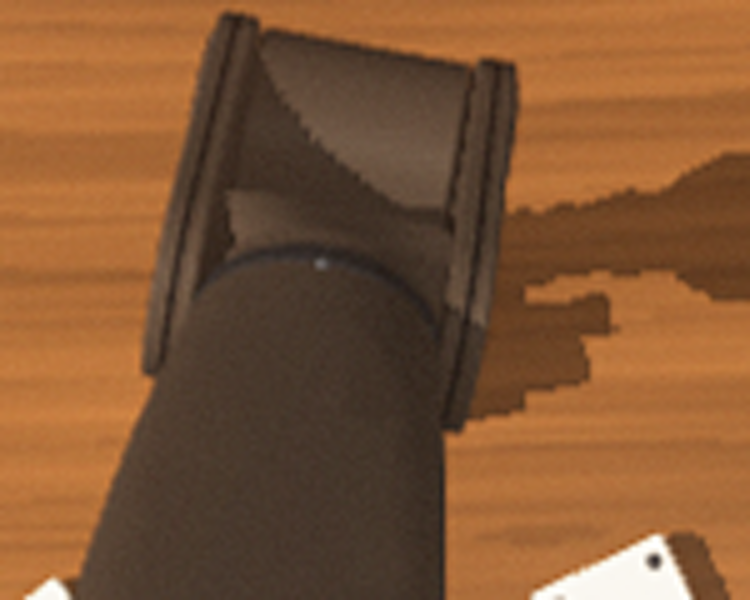

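jog_arm:
  series:
    - [0,0,0,0]
    - [0,0,0,0]
    - [0,0,0,0]
    - [0,0,0,0]
    - [0,0,0,0]
    - [0,0,0,0]
    - [0,0,0,0]
    - [0,0,0,0]
  grip: 0.03

```text
time: 33.4
eef_pos: [0.5413, 0.0019, 0.0573]
tcp_rot: [-0.103, 0.994, 0.002, 0.028]
contact_force: [-1.1, -0.2, 0.0]
opening: 0.35
```

Run:
```python
from h import *
to((.544,.0027,.0583),101.5,8);sq()
im=snap('scene','s23.png',(230,140,330,240),6)
```

```text
tool z axis xy (deg) [3.12 0.5 ]
t 33.4 tcp [0.5413 0.0019 0.0573] yaw 101.79 tilt 3.16 F [-1.1 -0.2  0. ] T [ 0.03 -0.   -0.01] open 0.35 q6 -1.99
world d [0.0027 0.0008 0.001 ] tool d [-0.0028  0.0002 -0.0008] spin 0.0051
tool d after spin [-0.0028  0.0002 -0.0008] /n [-0.0004  0.     -0.0001]
square up est (deg) [-1.48 -0.61] fix x-contact, y (mm) -2.8 -0.3 underside above frame mm -1.0
```

View pics/s23.png

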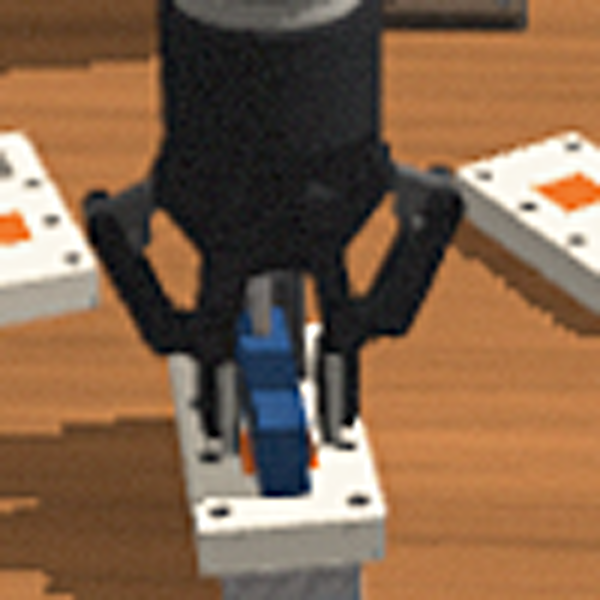

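Run:
```python
import cv2,numpy as np
a=cv2.imread("pics/s22.png");b=cv2.imread("pics/s23.png")
c=np.hstack([a[230:530,170:400],b[230:530,170:400]])
cv2.imwrite("pics/cmp.png",cv2.resize(c,None,fx=1.7,fy=1.7,interpolation=cv2.INTER_CUBIC))
```

```text
(no output)
```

View pics/cmp.png

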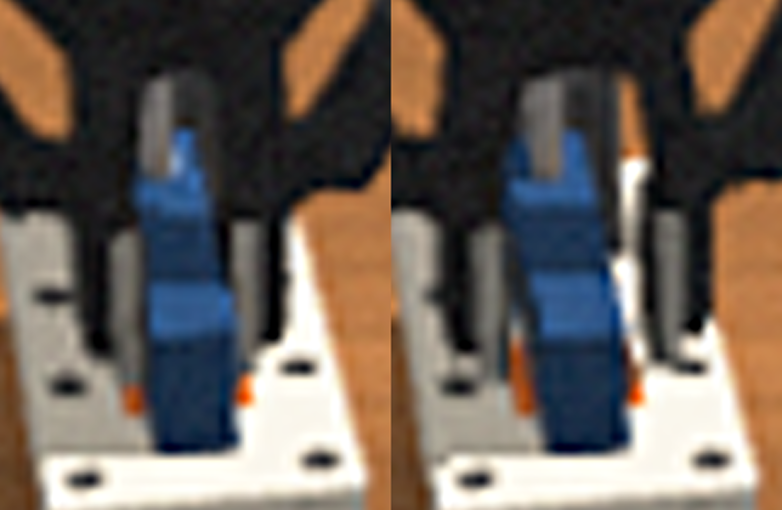

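jog_arm:
  series:
    - [0,0,0,0]
    - [0,0,0,0]
    - [0,0,0,0]
    - [0,0,0,0]
    - [0,0,0,0]
    - [0,0,0,0]
    - [0,0,0,0]
    - [0,0,0,0]
  grip: 0.0
  grip_force: 60

```text
time: 34.12
eef_pos: [0.5415, 0.0018, 0.0576]
tcp_rot: [-0.103, 0.994, 0.001, 0.028]
contact_force: [-0.8, 0.9, -0.5]
opening: 0.195
```

Run:
```python
from h import *
to((.544,.0027,.0583),101.5,8);print(monitor.get_state()["tcp_rot"])
im=snap('scene','s24.png',(230,140,330,240),6)
```

```text
tool z axis xy (deg) [3.13 0.49]
t 34.12 tcp [0.5415 0.0018 0.0576] yaw 101.8 tilt 3.17 F [-0.8  0.9 -0.5] T [-0.02  0.1   0.05] open 0.195 q6 -1.99
world d [0.0025 0.0009 0.0007] tool d [-0.0027  0.0003 -0.0006] spin 0.0052
tool d after spin [-0.0026  0.0004 -0.0006] /n [-0.0003  0.     -0.0001]
[-0.1027776   0.99431867  0.00145181  0.02765924]
```

View pics/s24.png

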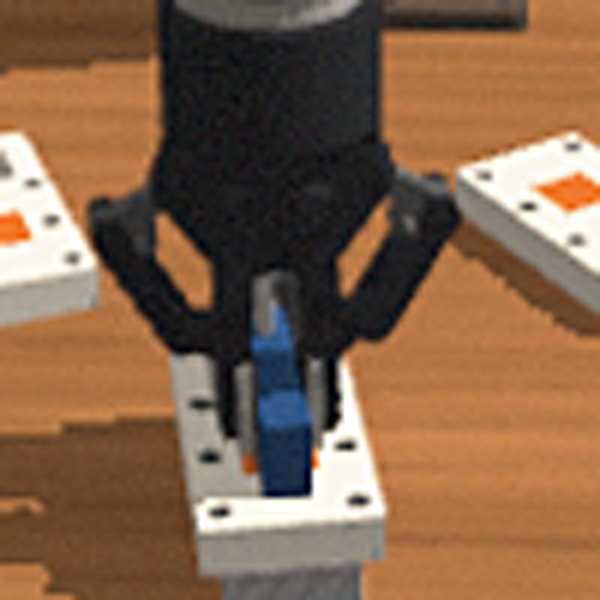

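jog_arm:
  series:
    - [0,0,0,0]
    - [0.001,0,0,0]
    - [0.001,0,0.0005,0]
    - [0.001,0,0.0005,0]
    - [0.001,0,0.001,0]
    - [0.001,0,0.001,0]
    - [0.002,0,0.0015,0]
    - [0.002,0,0.002,0]

```text
time: 34.83
eef_pos: [0.5415, 0.0013, 0.0577]
tcp_rot: [-0.1, 0.994, 0.002, 0.038]
contact_force: [2.6, 4.0, 11.0]
opening: 0.196
```

```bash
sed -i 's/\[.160,.987,-.006,.013\]/[-0.1027776,0.99431867,0.00145181,0.02765924]/; s/-.0583)/-.0576)/' h.py
python3 - <<'E'
from h import *
to((.5415,.0018,.0576),101.5,8);sq()
im=snap('scene','s25.png',(230,140,330,240),6)
to((.5415,.0018,.0576),101.5,8)
E
```

```text
tool z axis xy (deg) [4.3  0.66]
t 34.83 tcp [0.5415 0.0013 0.0577] yaw 101.52 tilt 4.35 F [ 2.6  4.  11. ] T [ 0.62  0.29 -0.11] open 0.196 q6 -1.99
world d [-0.      0.0005 -0.0001] tool d [-0.0001  0.0005  0.0001] spin 0.0004
tool d after spin [-0.0001  0.0005  0.0001] /n [-0.      0.0001  0.    ]
square up est (deg) [-1.16 -0.19] fix x-contact, y (mm) -2.7 -0.9 underside above frame mm 0.1
tool z axis xy (deg) [4.31 0.66]
t 34.88 tcp [0.5415 0.0013 0.0578] yaw 101.52 tilt 4.36 F [3.5 3.9 6.7] T [ 0.6  -0.03 -0.12] open 0.198 q6 -1.99
world d [ 0.      0.0005 -0.0002] tool d [-0.0001  0.0005  0.0002] spin 0.0004
tool d after spin [-0.0001  0.0005  0.0002] /n [-0.      0.0001  0.    ]
```

View pics/s25.png

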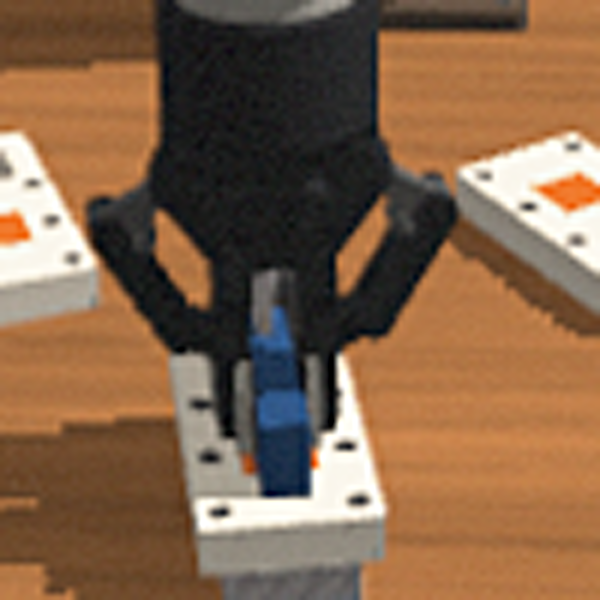

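jog_arm:
  series:
    - [0,0,0,0]
    - [0,0,0,0]
    - [0,0,0,0]
    - [0,0,0,0]
    - [0,0,0,0]
    - [0,0,0,0]
    - [0,0,0,0]
    - [0,0,0,0]
  grip: 0.022

```text
time: 35.55
eef_pos: [0.5365, 0.0007, 0.0541]
tcp_rot: [-0.102, 0.994, 0.002, 0.032]
contact_force: [-1.1, -0.3, -0.1]
opening: 0.259
```

jog_arm:
  series:
    - [0,0,0,0]
    - [0,0,0,0]
    - [0,0,0,0]
    - [0,0,0,0]
    - [0,0,0,0]
    - [0,0,0,0]
    - [0,0,0,0]
    - [0,0,0,0]
  grip: 0.0
  grip_force: 70

```text
time: 36.22
eef_pos: [0.5365, 0.0006, 0.0542]
tcp_rot: [-0.102, 0.994, 0.002, 0.032]
contact_force: [0.1, 0.2, 0.2]
opening: 0.195
```

Run:
```python
from h import *
to((.5415,.0018,.0576),101.5,8);sq();print(monitor.get_state()["tcp_rot"])
```

```text
tool z axis xy (deg) [3.65 0.59]
t 36.22 tcp [0.5365 0.0006 0.0542] yaw 101.67 tilt 3.7 F [0.1 0.2 0.2] T [0.02 0.05 0.  ] open 0.195 q6 -1.99
world d [0.005  0.0012 0.0034] tool d [-0.0053  0.0001 -0.0031] spin 0.003
tool d after spin [-0.0053  0.0002 -0.0031] /n [-0.0007  0.     -0.0004]
square up est (deg) [-0.52 -0.1 ] fix x-contact, y (mm) -7.7 -0.6 underside above frame mm -3.4
[-0.10167172  0.99429288  0.00186042  0.03226545]
```

jog_arm:
  series:
    - [0,0,0,0]
    - [0,0,0,0]
    - [0,0,0,0]
    - [-0.002,0,-0.001,0]
    - [-0.002,0,-0.001,0]
    - [-0.001,0,-0.001,0]
    - [0,0,0,0]
    - [0,0,0,0]
  grip: 0.024

```text
time: 36.88
eef_pos: [0.5419, 0.0017, 0.0578]
tcp_rot: [-0.102, 0.994, 0.002, 0.032]
contact_force: [-0.5, 0.2, 1.0]
opening: 0.283
```

jog_arm:
  series:
    - [0,0,0,0]
    - [0,0,0,0]
    - [0,0,0,0]
    - [0,0,0,0]
    - [0,0,0,0]
    - [0,0,0,0]
    - [0,0,0,0]
    - [0,0,0,0]
  grip: 0.0

```text
time: 37.55
eef_pos: [0.5422, 0.0017, 0.0582]
tcp_rot: [-0.102, 0.994, 0.002, 0.033]
contact_force: [0.1, -0.1, -0.8]
opening: 0.194
```

Run:
```python
from h import *
to((.5415,.0018,.0576),101.5,8);print(monitor.get_state()["tcp_rot"])
im=snap('scene','s26.png',(230,140,330,240),6)
```

```text
tool z axis xy (deg) [3.71 0.58]
t 37.55 tcp [0.5422 0.0017 0.0582] yaw 101.68 tilt 3.76 F [ 0.1 -0.1 -0.8] T [-0.03 -0.01  0.03] open 0.194 q6 -1.99
world d [-0.0007  0.0001 -0.0006] tool d [0.0007 0.0002 0.0005] spin 0.0031
tool d after spin [0.0007 0.0002 0.0005] /n [0.0001 0.     0.0001]
[-0.10175035  0.99426848  0.00174846  0.03277199]
```

View pics/s26.png

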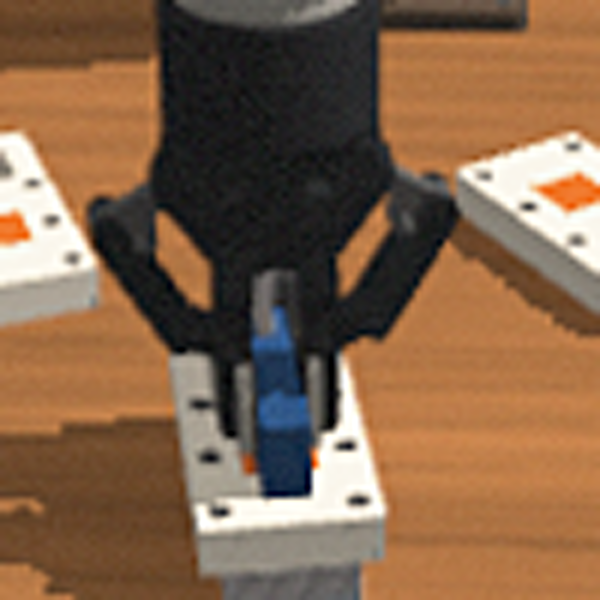

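jog_arm:
  series:
    - [0.005,0,0.002,0]
    - [0.01,0,0.004,0]
    - [0,0,0,0]
    - [0,0,0,0]
    - [0,0,0,0]
    - [0,0,0,0]
    - [0,0,0,0]
    - [0,0,0,0]

```text
time: 38.27
eef_pos: [0.5427, 0.0007, 0.0593]
tcp_rot: [-0.096, 0.994, 0.002, 0.054]
contact_force: [2.1, 0.5, 0.9]
opening: 0.198
```

```bash
sed -i 's/\[-0.1027776,[^]]*\]/[-0.10175035,0.99426848,0.00174846,0.03277199]/; s/-.0576)/-.0582)/' h.py
python3 - <<'E'
from h import *
to((.5422,.0017,.0582),101.5,8);sq()
im=snap('scene','s27.png',(230,140,330,240),6)
to((.5422,.0017,.0582),101.5,8)
E
```

```text
tool z axis xy (deg) [6.12 0.85]
t 38.27 tcp [0.5427 0.0007 0.0593] yaw 101.04 tilt 6.19 F [2.1 0.5 0.9] T [0.2  0.   0.02] open 0.198 q6 -2.0
world d [-0.0005  0.001  -0.0011] tool d [0.0004 0.0011 0.0011] spin -0.008
tool d after spin [0.0004 0.0011 0.0011] /n [0.     0.0001 0.0001]
square up est (deg) [-2.41 -0.31] fix x-contact, y (mm) -1.7 -1.7 underside above frame mm 1.1
tool z axis xy (deg) [6.12 0.85]
t 38.32 tcp [0.5427 0.0007 0.0593] yaw 101.04 tilt 6.19 F [0.5 1.1 0.4] T [0.16 0.03 0.01] open 0.195 q6 -2.0
world d [-0.0005  0.001  -0.0011] tool d [0.0004 0.0011 0.0011] spin -0.008
tool d after spin [0.0004 0.0011 0.0011] /n [0.     0.0001 0.0001]
```

View pics/s27.png

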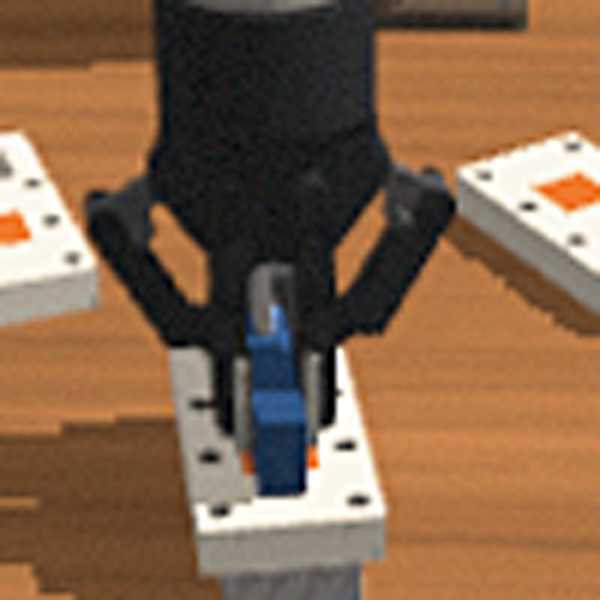

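jog_arm:
  series:
    - [0,0,0,0]
    - [0,0,0,0]
    - [0,0,0,0]
    - [0,0,0,0]
    - [0,0,0,0]
    - [0,0,0,0]
    - [0,0,0,0]
    - [0,0,0,0]
  grip: 0.024

```text
time: 38.98
eef_pos: [0.5408, 0.0002, 0.058]
tcp_rot: [-0.097, 0.994, 0.002, 0.052]
contact_force: [0.4, -0.9, -0.1]
opening: 0.281
```

jog_arm:
  series:
    - [0,0,0,0]
    - [0,0,0,0]
    - [0,0,0,0]
    - [0,0,0,0]
    - [0,0,0,0]
    - [0,0,0,0]
    - [0,0,0,0]
    - [0,0,0,0]
  grip: 0.0

```text
time: 39.65
eef_pos: [0.5409, 0.0003, 0.0582]
tcp_rot: [-0.097, 0.994, 0.002, 0.052]
contact_force: [-0.0, 0.7, 0.6]
opening: 0.195
```

Run:
```python
from h import *
to((.5415,.0018,.0576),101.5,8);print(monitor.get_state()["tcp_rot"].round(6))
```

```text
tool z axis xy (deg) [5.86 0.82]
t 39.65 tcp [5.409e-01 3.000e-04 5.820e-02] yaw 101.08 tilt 5.92 F [-0.   0.7  0.6] T [0.05 0.06 0.  ] open 0.195 q6 -2.0
world d [ 0.0006  0.0015 -0.0006] tool d [-0.0008  0.0014  0.0007] spin -0.0073
tool d after spin [-0.0008  0.0014  0.0007] /n [-0.0001  0.0002  0.0001]
[-0.096554  0.993986  0.002212  0.051619]
```

jog_arm:
  series:
    - [0.001,0,0,0]
    - [0.001,0,0,0]
    - [0.001,0,0,0]
    - [0.001,0,0,0]
    - [0,0,0,0]
    - [0,0,0,0]
    - [0,0,0,0]
    - [0,0,0,0]

```text
time: 40.32
eef_pos: [0.5398, -0.0002, 0.0586]
tcp_rot: [-0.096, 0.994, 0.002, 0.056]
contact_force: [2.6, 0.9, -1.2]
opening: 0.196
```

```bash
sed -i 's/\[-0.10175035,[^]]*\]/[-0.096554,0.993986,0.002212,0.051619]/' h.py
python3 - <<'E'
from h import *
to((.5409,.0003,.0582),101.5,8);sq()
E
```

```text
tool z axis xy (deg) [6.39 0.84]
t 40.32 tcp [ 5.398e-01 -2.000e-04  5.860e-02] yaw 100.99 tilt 6.46 F [ 2.6  0.9 -1.2] T [ 0.11 -0.22 -0.04] open 0.196 q6 -2.0
world d [ 0.0011  0.0005 -0.0004] tool d [-0.0012  0.0003  0.0005] spin -0.009
tool d after spin [-0.0012  0.0003  0.0005] /n [-0.0001  0.      0.0001]
square up est (deg) [-0.54 -0.03] fix x-contact, y (mm) -4.7 -2.0 underside above frame mm 0.4
```

jog_arm:
  series:
    - [0,0,0,0]
    - [0,0,0,0]
    - [0,0,0,0]
    - [0,0,0,0]
    - [0,0,0,0]
    - [0.0005,0,0.002,0]
    - [0.002,0,0.003,0]
    - [0.005,0,0.003,0]
  grip_force: 70

```text
time: 40.98
eef_pos: [0.5397, -0.0007, 0.0585]
tcp_rot: [-0.094, 0.994, 0.003, 0.062]
contact_force: [12.3, 9.7, 5.2]
opening: 0.197
```

Run:
```python
from h import *
to((.5409,.0003,.0582),101.5,8);sq()
im=snap('scene','s28.png',(230,140,330,240),6)
to((.5409,.0003,.0582),101.5,8);sq()
im=snap('top','t28.png',(220,150,370,270),5)
to((.5409,.0003,.0582),101.5,8);sq()
```

```text
tool z axis xy (deg) [7.02 1.01]
t 40.98 tcp [ 0.5397 -0.0007  0.0585] yaw 100.82 tilt 7.11 F [12.3  9.7  5.2] T [ 1.32 -1.38 -0.13] open 0.197 q6 -2.01
world d [ 0.0012  0.001  -0.0003] tool d [-0.0013  0.0008  0.0005] spin -0.0119
tool d after spin [-0.0013  0.0008  0.0005] /n [-0.0002  0.0001  0.0001]
square up est (deg) [-1.17 -0.21] fix x-contact, y (mm) -4.8 -2.5 underside above frame mm 0.3
tool z axis xy (deg) [7.09 1.01]
t 41.03 tcp [ 0.5398 -0.0007  0.0586] yaw 100.8 tilt 7.18 F [6.  6.3 8.4] T [ 1.01 -0.47 -0.11] open 0.197 q6 -2.01
world d [ 0.0011  0.001  -0.0004] tool d [-0.0012  0.0008  0.0005] spin -0.0122
tool d after spin [-0.0012  0.0008  0.0005] /n [-0.0002  0.0001  0.0001]
square up est (deg) [-1.24 -0.21] fix x-contact, y (mm) -4.8 -2.5 underside above frame mm 0.4
tool z axis xy (deg) [7.06 1.  ]
t 41.08 tcp [ 0.5398 -0.0007  0.0586] yaw 100.82 tilt 7.14 F [6.9 6.9 8.9] T [ 0.98 -0.49 -0.11] open 0.198 q6 -2.01
world d [ 0.0011  0.001  -0.0004] tool d [-0.0012  0.0008  0.0005] spin -0.0119
tool d after spin [-0.0012  0.0007  0.0005] /n [-0.0002  0.0001  0.0001]
square up est (deg) [-1.2 -0.2] fix x-contact, y (mm) -4.8 -2.5 underside above frame mm 0.4
```

View pics/s28.png

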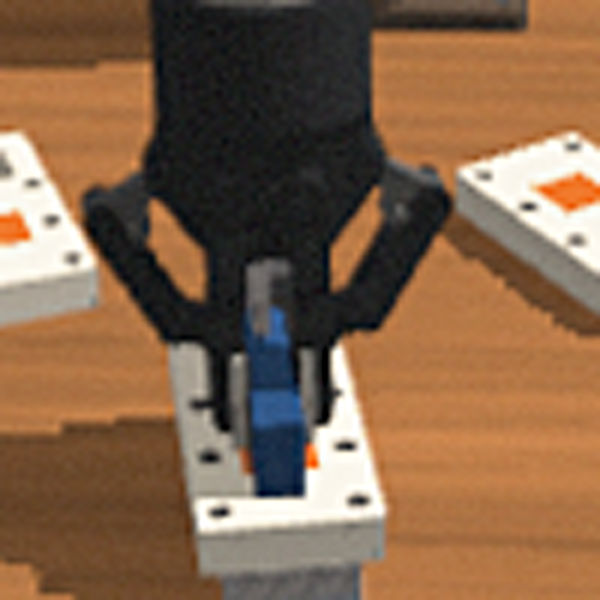

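```bash
python3 -c "
from plant import workorder; print(workorder.sign_off())"
```

```text
the job is handed in; nothing more can be done
None
```

I handed the job in at about 41 s of the 64 s limit. The sign-off gave no verdict, so success isn't confirmed beyond my own checks.

**What I did**
- I picked out the frame farthest from the base, at top-view pixel (197, 243), about 0.56 m away, and threaded it over the post. In the pictures it lies flat on the plate, with its long part over it.
- I stood the blue square on the frame and pressed it into the corner against the middle of the post's +x face. It was still gripped when I handed in.

**Last checks**
- **Forces:** The force on the tool held steady at about 7 N in x, 7 N in y and 9 N in z. That means roughly 8 N on the post, and about 12 N on the frame once the square's weight is added.
- **Square position:** It was about 0.4 mm above flush height and about 2.5 mm off mid-face. Its yaw was about 10.8°, against 11.1–11.4° for the fixture.
- **Square tilt:** I estimate at most about 1.2° off upright (limit 2.3°), taking the square as flush when last gripped. The cameras couldn't confirm it, because they look along the square or are blocked by the arm.

**What went wrong or disagreed**
- **Arm tilt:** The arm built up tilt during fast moves, to about 7.5°. I corrected it by pressing the closed fingers against the post. It crept back while pressing the square in, so the gripper is leaning about 7° at the end.
- **Regrips:** I let go of the square and gripped it again four times in place so it would settle flush on the frame.
- **Cameras:** The two cameras disagreed by about 2 mm and 1.5° on the fixture (the scene camera read 12.7° yaw).
- **Bystanders:** I stayed clear of the vial, nut and disc, but took no last picture of them.

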